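# Mount an empty reel in the rope winder

## Task

Mount the empty reel in the winder: swing the presser lever up until it stands upright or leans back, set the reel down (do not let it drop) on the two rollers between the bored cheeks, and let go of it. Then push the axle from either side through the first cheek, the reel and the second cheek until its handle is up against the cheek, and finally lower the presser lever until its roller rests on the reel's barrel. Leave the tin, the jar and the hammer where they are.

Things in the scene. Friction and masses are not known exactly. Their poses are not given: they have to be found in the camera images.
- winder: bench winder fixed to the bench: green base plate (x -60 to 135, y -80 to 80, 15 mm thick), two grey bored cheeks, two steel rollers between them, dark fork post (x 87 to 113, y -17 to 17, top at 132 mm) carrying the presser lever. Origin on the bench below the middle of the bore axis; y parallel to the bore axis, z up
- seat (a point): middle of the bore axis, 80 mm above the bench, axes as winder: the reel's centre lies here when it rests on the two rollers (16 mm diameter, along y at x = -28 and 28 mm, tops 43 mm above the bench), which carry its flanges
- bore_left (a point): centre of the bore (21 mm diameter, 2 mm chamfer, 80 mm above the bench) on the outer face of the +y cheek, axes as winder. Each cheek: x -35 to 35 mm, 14 mm thick (inner face at |y| = 43, outer at 57 mm), top 102 mm above the bench
- bore_right (a point): centre of the bore on the outer face of the winder's -y cheek, axes as winder
- presser (a joint): angle of the presser lever, rad: 0 = arm level, pointing from the post over the reel bed to the winder's -x, its roller just on the barrel of a seated reel (without a reel it can go to -0.12); grows as it is raised; 1.57 = upright; stop at 1.85, leaning back. Stiff hinge: stays where left, 1 to 4 N at the handle moves it
- presser_pivot (a point): hinge axis of the presser lever (parallel to the winder's y), 117 mm above the bench and at x = 100 mm in winder; axes as winder
- presser_handle (a point): centre of the lever's black cross handle, a round bar of 16 mm diameter, 110 mm long, parallel to the winder's y, 155 mm from the hinge axis. The arm (12 mm wide, 14 mm thick) meets its middle, leaving 49 mm free to grip on each side. 100 mm from the hinge the arm carries the rubber roller, 24 mm diameter, 30 mm wide
- rack: low plywood rack 100 x 100 mm, fixed to the bench, on which the reel starts: two round bars along its y at x = -28 and 28 mm, tops 28 mm above the bench. Origin: underside centre, z up
- reel: empty wooden reel, about 0.25 kg: barrel 50 mm diameter, 58 mm long, between two round flanges 90 mm diameter, 6 mm thick; through bore 24 mm. Origin: its centre; y is its axis, level (either way round will do; x and z may point anywhere round y). Starts on the rack, axis parallel to the rack's y, centre 65 mm above the bench
- axle: axle, about 0.25 kg: round steel shaft 16 mm diameter, 150 mm long, last 10 mm tapering to 8 mm, with a dark square wooden handle 28 x 28 x 80 mm. Starts lying on its handle on the bench, axis level, 14 mm above the bench. Origin: on the axis where the shaft leaves the handle; x points to the tip; handle spans x -80 to 0; balances about 10 mm inside the handle
- axle_tip (a point): end of the axle's shaft, 150 mm from the handle
- axle_handle (a point): centre of the axle's handle
- tin: bystander: aluminium can, 70 mm diameter, 100 mm tall; origin underside centre
- jar: bystander: jar, 72 mm diameter, 110 mm tall; origin underside centre
- mallet: bystander: hammer lying on the bench
Things that resemble listed ones, but are neither listed nor needed, are in the scene too. What is shaped like the reel but green or purple is not meant.

How it is judged:
By the outcome, as a careful person would: the job done as asked, in the order asked, and still so for the second after the job is handed in, with the robot touching nothing.
It also fails if it takes over 72 s, if anything falls off the work surface, if the arm or the gripper's body presses on something with over 40 N, if the wrist force passes 120 N, or if a joint passes its speed limit or range.

## Robot

A 6-joint arm with a two-finger parallel gripper is mounted at the origin on the work surface. World frame = base frame: x ahead of the robot, y to its left, z up, the work surface at z = 0. Lengths are in mm, angles in degrees, forces in N, time in s.
With the tool pointing down it reaches from about 425 to 950 mm from the base axis. Payload 14.7 kg.
Tool frame: the origin (TCP) lies midway between the tips of the shut fingers; the grasp point (between the pads) lies 19 mm behind it; z points along the fingers, y is the direction in which the jaws open and shut (so a half turn about z gives the same grasp; the last joint's range is limited). The gripper opens to 85 mm and grips with 20 to 120 N. Pads are 22 mm wide; open, the fingers measure 114 mm over their backs; the gripper's body (76 mm by 85 mm) begins 54 mm behind the grasp point. The pads swing forward as they close: fully open they stand 13 mm farther back than shut.
Start: joints at [-76.18, 27.513, 91.461, -0, 61.026, -2.67], TCP at [184.515, -623.255, 231.297] pointing down, gripper open.
Joint ranges: [-157.49, 157.49], [-46.99, 117.5], [13.45, 153.17], [-89.5, 269.5], [5.16, 153.95], [-167.48, 167.48]. Speed limits (degrees/s): [108.29, 108.29, 136.94, 172.46, 172.46, 172.46].

## Interface

Orientations are given as a 3x3 rotation matrix whose columns are the frame's x, y, z axes.
In Python, from workcell import sensors, eyes, order gives the robot as it stands. The module is installed in compiled form; this text tells all that it offers.
- The arm moves only by the tool carry_out, never from a script. Its argument "motion" is a list of rows, each a list of 3 entries, a list of its own where there are three numbers: the shift along the tool's x, y, z in units of 60 mm (1.0 is 60 mm), then the turn, a rotation vector about the tool's x, y, z in units of 5 degrees (1.0 is 5 degrees), then the closure, from -1 (fully open) to 1 (shut), so that 0 is half open. A call has exactly 10 rows; each row shifts and turns the commanded pose from where the row before left it, along the tool's axes as they then stand; what a row does not reach is not made up. A row lasts 1/8 s, in which the tool goes at most 62.5 mm and 10.7 degrees, less where a joint would pass 70% of its speed; a pose out of reach is approached as far as the arm can. A call is refused whole if a number of a shift passes 1 or a number of a turn 1, either way. A call with a gripper value outside its range is refused whole. The fingers move at their own pace and stop on an object; "grip_force" is the grip in N (left out, the last holds). Time passes only in rows, so rows that do not move let the fingers close, or fill a call up. It gives the time, the measured TCP pose, the force and the opening at its end, in the units of the state.
- sensors.state(): the state, without advancing time (a new reading comes with each control period).
- eyes.snapshot(name): name is "scene" or "top" or "wrist"; returns a dict with "image" (480x640x3 uint8, red, green, blue), "K" (3x3 intrinsics, pixels), "dist" ([k1, k2, p1, p2, k3] as OpenCV has them; the pictures are not rectified), "cam_to_world" (4x4, takes a point from camera to world coordinates). Camera axes: x right, y up, looking along -z (the intrinsics and any distortion apply to the point x, -y, -z); pixel columns grow to the right and rows downward; lengths in mm; the calibration is good to about 2 mm. A picture is of the moment at which its call begins. There is no depth.
- order.finish_job(): hands the job in, once; it reports no verdict.
The state is a dict: "t": time; "qpos": joint angles; "joint_vel": joint speeds; "effort": joint torques, N m; "tcp_pos": TCP position; "eef_rot": TCP orientation; "wrist_force": force on the tool from outside, world axes, zero at the start; "moment": the same for the moment, N m; "opening": finger opening in mm.
Only numpy, scipy, OpenCV 4.12 (cv2) and the standard library are available. Lean on these libraries where they do the work, as an engineer would, in place of code of your own. Each camera call takes 0.05 s, during which the arm holds its last target.

## Working session

There is one attempt and no reset: what is moved stays moved. The work goes in short steps, Python scripts to look and compute and a tool call to move; the robot and the scene stay as the last step left them, time stands still between calls to the robot, and variables do not carry over. Pictures are saved under pics/ and viewed, and the job is handed in when it is done.

Besides the shell and the picture viewer there is one more tool, called after ">>>" by a JSON object that holds its "api" and its "payload". carry_out: Moves the arm, as the interface text tells. Its arguments: {"type":"object","properties":{"motion":{"type":"array"},"grip_force":{"type":"number"}},"required":["motion"]}

```bash
mkdir -p pics; ls
cat > h.py <<'E'
import numpy as np, cv2
from workcell import sensors, eyes, order
def snap(name, fn):
    s=eyes.snapshot(name); cv2.imwrite('pics/'+fn+'.png', s['image'][:,:,::-1])
    np.savez('pics/'+fn+'.npz', K=s['K'],dist=s['dist'],T=s['cam_to_world']); return s
def load(fn):
    z=np.load('pics/'+fn+'.npz'); return dict(z)
def ray(c,u,v):
    p=cv2.undistortPoints(np.array([[[u,v]]],float),np.array(c['K'],float),np.array(c['dist'],float))[0,0]
    d=c['T'][:3,:3]@np.array([p[0],-p[1],-1.]); return c['T'][:3,3],d
def at(c,u,v,z):
    o,d=ray(c,u,v); return o+d*(z-o[2])/d[2]
def proj(c,P):
    P=np.atleast_2d(np.array(P,float)); q=(P-c['T'][:3,3])@c['T'][:3,:3]
    q=q*np.array([1,-1,-1]); return cv2.projectPoints(q,np.zeros(3),np.zeros(3),np.array(c['K'],float),np.array(c['dist'],float))[0][:,0]
def crop(fn,x0,y0,x1,y1,k,out):
    im=cv2.imread('pics/'+fn+'.png')[y0:y1,x0:x1]; cv2.imwrite('pics/'+out+'.png',cv2.resize(im,None,fx=k,fy=k,interpolation=cv2.INTER_CUBIC))
E
python3 - <<'E'
from h import *
for n in ['scene','top','wrist']:
    s=snap(n,n+'0'); print(n,s['cam_to_world'].round(2).tolist(),s['K'].tolist() if hasattr(s['K'],'tolist') else s['K'],s['dist'])
print(sensors.state())
E
```

```text
pics
scene [[-0.68, -0.54, 0.49, 1113.66], [0.73, -0.5, 0.47, 443.44], [-0.01, 0.68, 0.73, 865.45], [0.0, 0.0, 0.0, 1.0]] [[484.9386743239704, 0.0, 325.32872237204936], [0.0, 484.9386743239704, 239.95073724396673], [0.0, 0.0, 1.0]] [-0.13071891  0.          0.          0.          0.        ]
top [[0.02, 0.99, -0.12, 475.58], [-1.0, 0.02, 0.0, -32.09], [0.01, 0.12, 0.99, 1262.12], [0.0, 0.0, 0.0, 1.0]] [[472.3941296369015, 0.0, 321.33954601243835], [0.0, 472.3941296369015, 240.7471487252705], [0.0, 0.0, 1.0]] [0.03099807 0.         0.         0.         0.        ]
wrist [[0.28, 0.92, 0.27, 253.42], [-0.96, 0.27, 0.08, -602.8], [-0.0, -0.28, 0.96, 374.25], [0.0, 0.0, 0.0, 1.0]] [[337.4913200018401, 0.0, 321.41105615706533], [0.0, 337.4913200018401, 239.23135221172168], [0.0, 0.0, 1.0]] [-0.03873015  0.          0.          0.          0.        ]
{'t': 0.15, 'qpos': array([-7.61805961e+01,  2.75407284e+01,  9.14847703e+01, -1.51991195e-03,
        6.10260850e+01, -2.67097496e+00]), 'joint_vel': array([ 0.10739191, -0.05488329, -0.12951809,  0.10033417,  0.03883754,
        0.06525694]), 'effort': array([-1.04625606e-04, -9.51153803e+01, -4.30456030e+01, -5.79549055e-05,
        8.20122601e-03,  1.10343587e-04]), 'tcp_pos': array([ 184.43405107, -622.96950055,  230.83417772]), 'eef_rot': array([[ 9.58863765e-01,  2.83866559e-01, -2.37584624e-04],
       [ 2.83866658e-01, -9.58863372e-01,  8.68701516e-04],
       [ 1.87841169e-05, -9.00408759e-04, -9.99999594e-01]]), 'wrist_force': array([ 0.66679197, -0.31611071,  0.25908985]), 'moment': array([-0.00135142,  0.02708951,  0.03724846]), 'opening': 85.25954119255617}
```

View pics/top0.png

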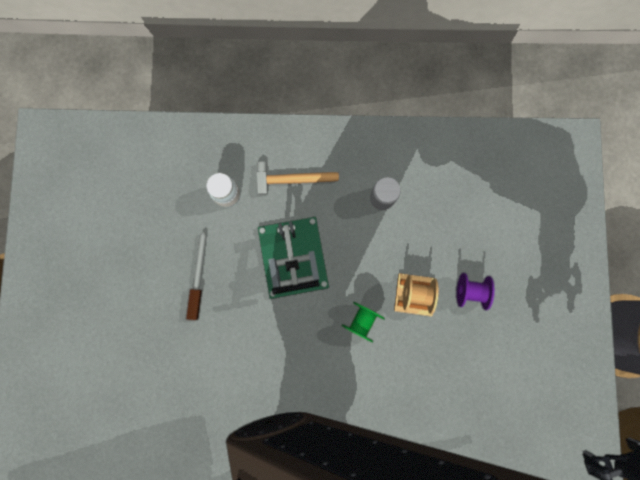

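View pics/scene0.png

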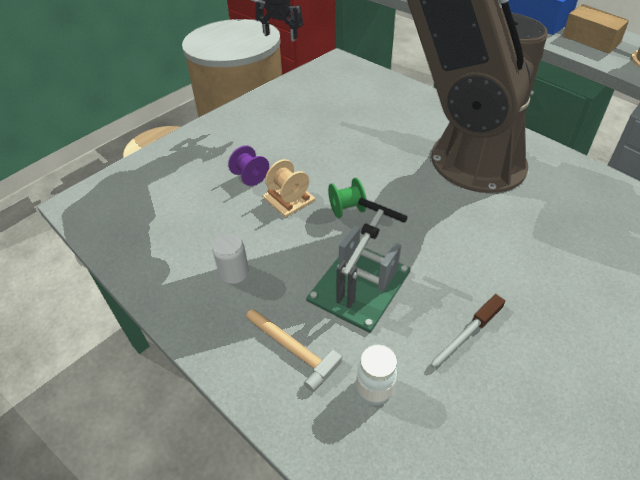

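View pics/wrist0.png

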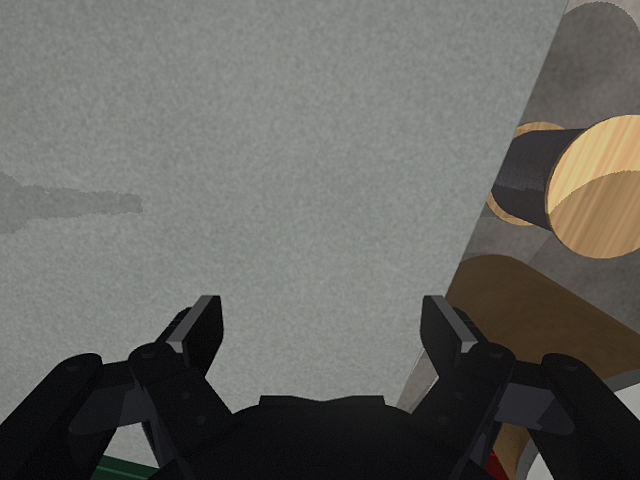

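Run:
```python
from h import *
crop('top0',170,205,350,335,4.4,'c1')
crop('top0',330,220,510,350,4.4,'c2')
crop('scene0',290,180,430,340,4.2,'c3')
```

```text
(no output)
```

View pics/c1.png

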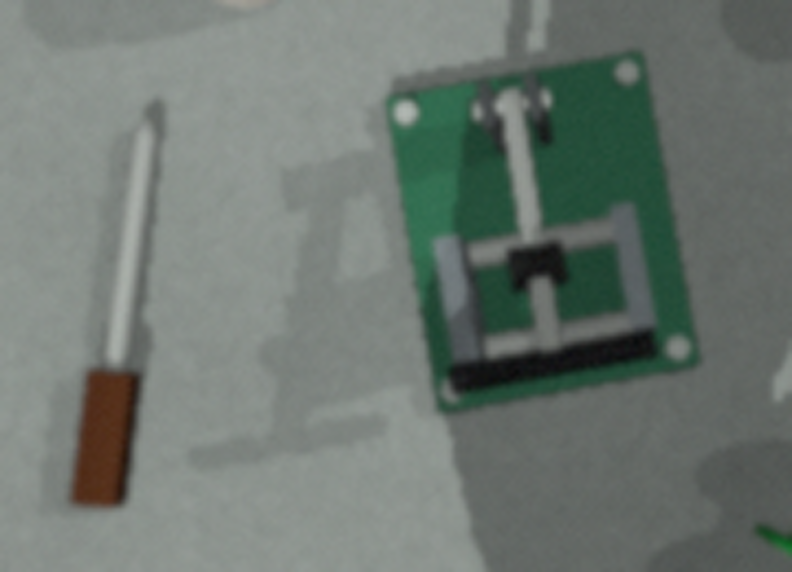

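View pics/c2.png

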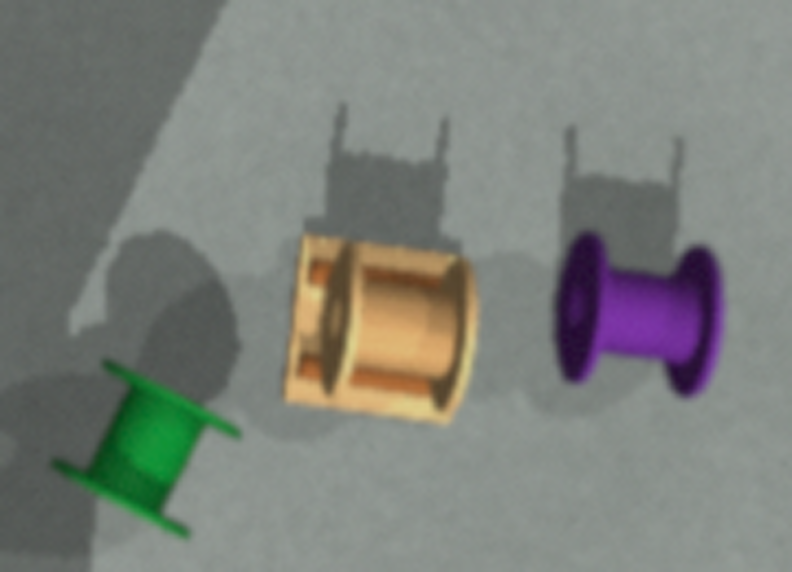

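View pics/c3.png

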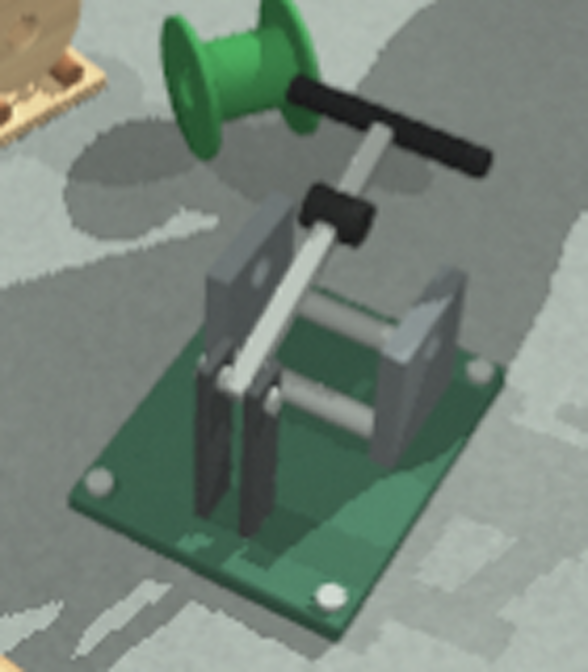

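```bash
cat > fit.py <<'E'
from h import *
from scipy.optimize import least_squares
T=load('top0'); S=load('scene0')
c1=lambda x,y:(170+x/4.4-.5,205+y/4.4-.5)
c2=lambda x,y:(330+x/4.4-.5,220+y/4.4-.5)
c3=lambda x,y:(290+x/4.2-.5,180+y/4.2-.5)
# winder
obs=[(T,c1(390,98),(135,80,15)),(T,c1(642,52),(135,-80,15)),(T,c1(698,362),(-60,-80,15)),(T,c1(440,410),(-60,80,15)),
 (S,c3(335,632),(135,80,15)),(S,c3(70,495),(135,-80,15)),(S,c3(505,370),(-60,80,15))]
def w2w(p,P):
    c,s=np.cos(p[2]),np.sin(p[2]); return np.array([p[0]+c*P[0]-s*P[1],p[1]+s*P[0]+c*P[1],P[2]])
def res(p): return np.concatenate([proj(c,w2w(p,P))[0]-uv for c,uv,P in obs])
r=least_squares(res,[500,50,0.15]); print('winder',r.x,np.degrees(r.x[2])); print(r.fun.round(1).reshape(-1,2).tolist())
w=r.x
# lever
ho=[(T,c1(450,378),55),(T,c1(655,342),-55),(S,c3(300,88),-55),(S,c3(482,163),55)]
def resl(q):
    out=[]
    for c,uv,y in ho:
        P=w2w(w,(100-155*np.cos(q[0]),y,117+155*np.sin(q[0]))); out.append(proj(c,P)[0]-uv)
    return np.concatenate(out)
r=least_squares(resl,[0.4]); print('lever',r.x,r.fun.round(1).reshape(-1,2).tolist())
# axle: base of handle centre, junction at z~14.. top view: handle top corners z=28
for n,(x,y),z in [('hb l',(72,503),0),('hb l',(72,503),28),('hb r',(125,503),28),('ht l',(88,372),28),('ht r',(138,374),28),('shaft start',(117,365),14),('tip',(155,102),14)]:
    print(n,at(T,*c1(x,y),z).round(1))
for n,(u,v),z in [('jar top',(219,182),110),('tin top',(386,188),100)]: print(n,at(T,u,v,z).round(1))
for n,(x,y) in [('rack',(304,235)),('rack',(287,400)),('rack',(447,423))]: print(n,at(T,*c2(x,y),10).round(1))
E
python3 fit.py
```

```text
winder [5.49971313e+02 3.10673885e+01 1.96794784e-01] 11.275510575193668
[[-1.5, -0.8], [0.3, -0.9], [0.8, 0.6], [-0.7, 0.8], [0.4, -0.2], [-1.7, -0.4], [0.7, -0.5]]
lever [0.32832885] [[-0.1, 0.2], [0.3, -0.2], [-2.5, -0.3], [1.0, 0.8]]
hb l [419.3 315.    0. ]
hb l [420.5 307.3  28. ]
hb r [420.9 276.5  28. ]
ht l [496.6 302.   28. ]
ht r [495.8 272.7  28. ]
shaft start [501.2 288.9  14. ]
tip [659.8 273.8  14. ]
jar top [761.1 220.2 110. ]
tin top [ 755.7 -197.1  100. ]
rack [ 548.2 -243.2   10. ]
rack [ 449.8 -232.6   10. ]
rack [ 438.  -327.6   10. ]
```

```bash
cat > plan.py <<'E'
from h import *
from scipy.spatial.transform import Rotation as Ro
import sys,json
def Rdown(a,tilt=None):
    a=np.radians(a); x=np.array([np.cos(a),np.sin(a),0]); z=np.array([0,0,-1.]); return np.column_stack([x,np.cross(z,x),z])
def plan(p,R,pt,Rt,N,clo,hold=0,dec=2):
    p=np.array(p,float);R=np.array(R,float);rows=[]
    for i in range(N):
        k=N-i
        t=Ro.from_matrix(R.T@Rt).as_rotvec(degrees=True)/5/k
        t=np.round(t,dec)
        s=np.round(R.T@((np.array(pt)-p)/k)/60,dec)
        rows.append([s.tolist(),t.tolist(),clo])
        p=p+R@s*60; R=R@Ro.from_rotvec(t*5,degrees=True).as_matrix()
    rows+= [[[0,0,0],[0,0,0],clo]]*hold
    print(json.dumps(rows).replace('-0.0,','0,').replace('-0.0]','0]').replace('0.0,','0,').replace(' ',''))
    if np.abs(np.array([r[0]+r[1] for r in rows])).max()>1: print('TOO BIG')
    return p,R
def go(pt,a,N,clo,hold=0):
    s=sensors.state(); print(s['t'],s['tcp_pos'].round(1)); return plan(s['tcp_pos'],s['eef_rot'],pt,Rdown(a),N,clo,hold)
E
python3 - <<'E'
from plan import *
s=sensors.state()
p,R=plan(s['tcp_pos'],s['eef_rot'],[490,-320,215],Rdown(83.8),14,-1)
E
```

```text
[[[0.45,-0.24,0.02],[0,0,-0.96],-1],[[0.47,-0.2,0.02],[0,0,-0.96],-1],[[0.49,-0.16,0.02],[0,0,-0.96],-1],[[0.5,-0.12,0.02],[0,0,-0.96],-1],[[0.51,-0.08,0.02],[0,0,-0.96],-1],[[0.51,-0.04,0.02],[0,0,-0.96],-1],[[0.51,0,0.02],[0,0,-0.96],-1],[[0.51,0.05,0.02],[0,0,-0.96],-1],[[0.5,0.09,0.02],[0,0,-0.96],-1],[[0.5,0.13,0.02],[0,0,-0.96],-1],[[0.48,0.17,0.02],[0,0,-0.97],-1],[[0.47,0.21,0.02],[0,0,-0.96],-1],[[0.45,0.25,0.01],[0,0,-0.97],-1],[[0.42,0.29,0.02],[0,-0.01,-0.96],-1]]
```

>>> {"api": "carry_out", "payload": {"motion": [[[0.45, -0.24, 0.02], [0, 0, -0.96], -1], [[0.47, -0.2, 0.02], [0, 0, -0.96], -1], [[0.49, -0.16, 0.02], [0, 0, -0.96], -1], [[0.5, -0.12, 0.02], [0, 0, -0.96], -1], [[0.51, -0.08, 0.02], [0, 0, -0.96], -1], [[0.51, -0.04, 0.02], [0, 0, -0.96], -1], [[0.51, 0, 0.02], [0, 0, -0.96], -1], [[0.51, 0.05, 0.02], [0, 0, -0.96], -1], [[0.5, 0.09, 0.02], [0, 0, -0.96], -1], [[0.5, 0.13, 0.02], [0, 0, -0.96], -1]]}}

```text
t: 1.4
tcp_pos: [403.8, -406.3, 219.1]
eef_rot: [[0.428, 0.904, -0.0], [0.904, -0.428, 0.0], [0.0, -0.0, -1.0]]
wrist_force: [0.4, 0.2, -0.1]
opening: 85.6
```

>>> {"api": "carry_out", "payload": {"motion": [[[0.48, 0.17, 0.02], [0, 0, -0.97], -1], [[0.47, 0.21, 0.02], [0, 0, -0.96], -1], [[0.45, 0.25, 0.01], [0, 0, -0.97], -1], [[0.42, 0.29, 0.02], [0, 0, -0.96], -1], [[0, 0, 0], [0, 0, 0], -1], [[0, 0, 0], [0, 0, 0], -1], [[0, 0, 0], [0, 0, 0], -1], [[0, 0, 0], [0, 0, 0], -1], [[0, 0, 0], [0, 0, 0], -1], [[0, 0, 0], [0, 0, 0], -1]]}}

```text
t: 2.65
tcp_pos: [490.2, -320.4, 215.1]
eef_rot: [[0.109, 0.994, 0.0], [0.994, -0.109, -0.0], [-0.0, 0.0, -1.0]]
wrist_force: [0.5, 0.1, 0.7]
opening: 85.5
```

Run:
```python
from plan import *
s=snap('wrist','wr1'); 
s=sensors.state(); print(s['t'],s['tcp_pos'],s['eef_rot'].round(3).tolist())
```

```text
2.7 [ 490.20953194 -320.37426675  215.11432815] [[0.108, 0.994, -0.0], [0.994, -0.108, -0.0], [-0.0, -0.0, -1.0]]
```

View pics/wr1.png

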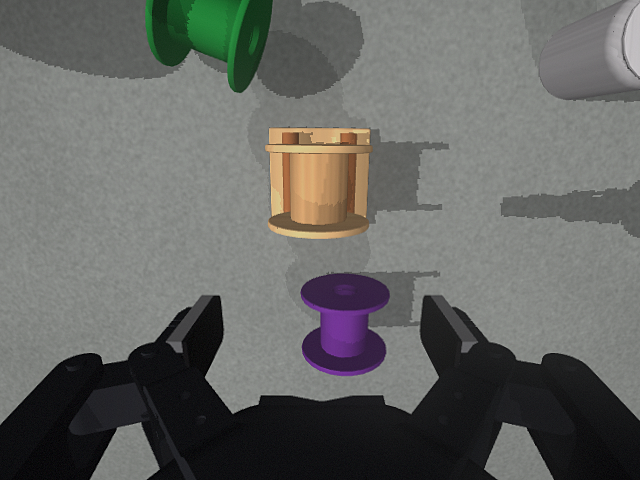

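Run:
```python
from h import *
crop('wr1',250,115,390,245,5.4,'c4')
```

```text
(no output)
```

View pics/c4.png

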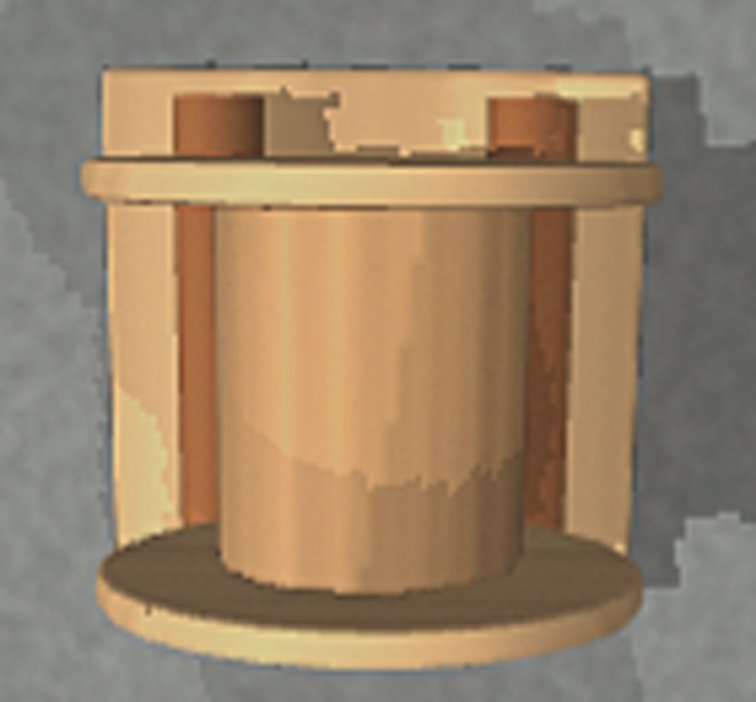

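```bash
cat > reelfit.py <<'E'
from h import *
from scipy.optimize import least_squares
W=load('wr1')
f=lambda x,y:(250+x/5.4-.5,115+y/5.4-.5)
a=np.linspace(0,2*np.pi,721)
def circ(p,yl,r):
    c,s=np.cos(p[2]),np.sin(p[2]); x=r*np.cos(a); z=65+r*np.sin(a)
    return proj(W,np.column_stack([p[0]+c*x-s*yl,p[1]+s*x+c*yl+0*x,z]))
def res(p):
    o=[]
    fl=np.vstack([circ(p,29,45),circ(p,35,45)]); nl=np.vstack([circ(p,-29,45),circ(p,-35,45)])
    o+=[fl[:,0].min()-f(82,0)[0],fl[:,0].max()-f(661,0)[0],nl[:,0].min()-f(97,0)[0],nl[:,0].max()-f(642,0)[0]]
    o+=[nl[:,1].max()-f(0,668)[1],circ(p,-29,45)[:,1].max()-f(0,633)[1]]
    i=180; o+=[circ(p,29,45)[i,1]-f(0,207)[1],circ(p,35,45)[i,1]-f(0,158)[1]]
    return np.array(o)
r=least_squares(res,[490,-285,-0.1]); print(r.x,np.degrees(r.x[2]),r.fun.round(2))
E
python3 reelfit.py
```

```text
[ 4.91415273e+02 -2.86293252e+02 -1.16165944e-01] -6.655818330275968 [-0.57  0.58 -0.57  0.56  0.42 -0.66 -0.06  0.35]
```

Run:
```python
from plan import *
go([565,30,270],101.3,8,-1,2)
```

```text
2.7 [ 490.2 -320.4  215.1]
[[[0.74,0.08,-0.11],[0,0,-0.44],-1],[[0.74,0.1,-0.11],[0,0,-0.44],-1],[[0.73,0.13,-0.12],[0,0,-0.44],-1],[[0.73,0.16,-0.11],[0,0,-0.44],-1],[[0.72,0.19,-0.12],[0,0,-0.44],-1],[[0.72,0.22,-0.11],[0,0,-0.43],-1],[[0.71,0.24,-0.12],[0,0,-0.44],-1],[[0.69,0.27,-0.11],[0,0,-0.43],-1],[[0,0,0],[0,0,0],-1],[[0,0,0],[0,0,0],-1]]
```

>>> {"api": "carry_out", "payload": {"motion": [[[0.74, 0.08, -0.11], [0, 0, -0.44], -1], [[0.74, 0.1, -0.11], [0, 0, -0.44], -1], [[0.73, 0.13, -0.12], [0, 0, -0.44], -1], [[0.73, 0.16, -0.11], [0, 0, -0.44], -1], [[0.72, 0.19, -0.12], [0, 0, -0.44], -1], [[0.72, 0.22, -0.11], [0, 0, -0.43], -1], [[0.71, 0.24, -0.12], [0, 0, -0.44], -1], [[0.69, 0.27, -0.11], [0, 0, -0.43], -1], [[0, 0, 0], [0, 0, 0], -1], [[0, 0, 0], [0, 0, 0], -1]]}}

```text
t: 3.95
tcp_pos: [564.8, 29.8, 269.5]
eef_rot: [[-0.196, 0.981, -0.0], [0.981, 0.196, -0.0], [-0.0, -0.0, -1.0]]
wrist_force: [-0.5, 0.0, 0.3]
opening: 85.7
```

Run:
```python
from plan import *
s=snap('wrist','wr2'); 
s=sensors.state(); print(s['t'],s['tcp_pos'],s['eef_rot'].round(3).tolist(),s['wrist_force'])
```

```text
4.0 [564.71734701  29.34216075 269.50144976] [[-0.195, 0.981, -0.0], [0.981, 0.195, -0.0], [-0.0, -0.0, -1.0]] [0.01976607 0.48980173 0.29340539]
```

View pics/wr2.png

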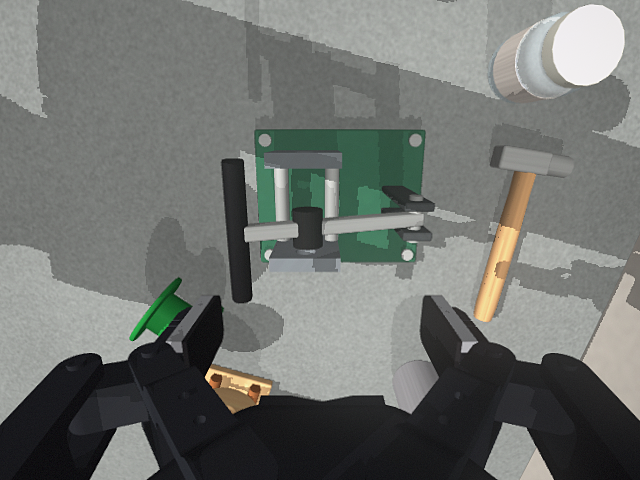

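Run:
```python
from h import *
crop('wr2',215,118,435,308,3.6,'c5')
```

```text
(no output)
```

View pics/c5.png

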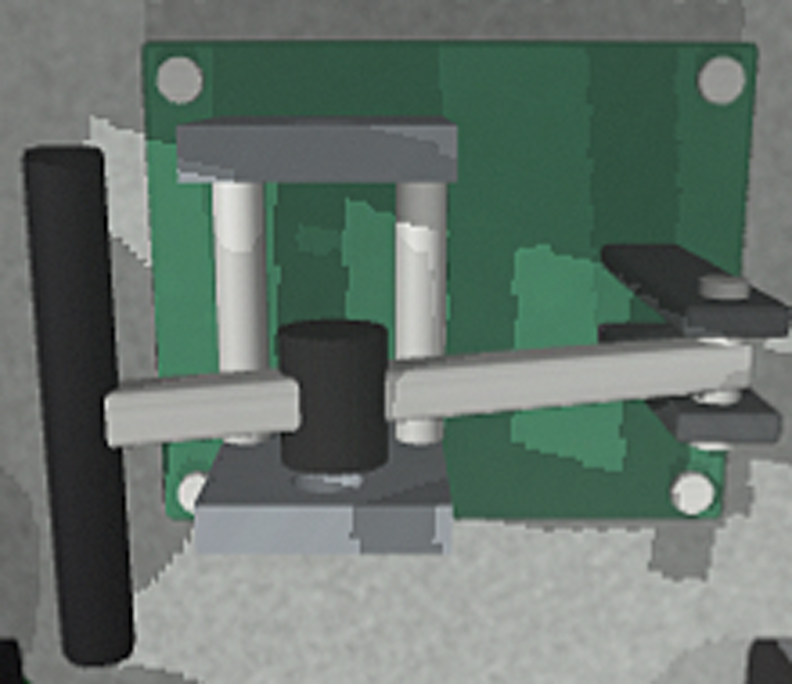

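```bash
cat > wfit.py <<'E'
from h import *
from scipy.optimize import least_squares
W=load('wr2')
f=lambda x,y:(215+x/3.6-.5,118+y/3.6-.5)
obs=[((143,44),(-60,80,15)),((756,44),(135,80,15)),((722,520),(135,-80,15)),((169,520),(-60,-80,15)),
((178,182),(-35,43,102)),((458,182),(35,43,102)),((177,126),(-35,57,102)),((458,126),(35,57,102)),
((195,505),(-35,-43,102)),((453,505),(35,-43,102)),((197,554),(-35,-57,102)),((451,554),(35,-57,102))]
def w2w(p,P):
    c,s=np.cos(p[2]),np.sin(p[2]); return np.array([p[0]+c*P[0]-s*P[1],p[1]+s*P[0]+c*P[1],P[2]+p[3]])
def res(p): return np.concatenate([proj(W,w2w(p,P))[0]-f(*uv) for uv,P in obs])
r=least_squares(res,[550,31,0.19,0]); w=r.x
print(w,np.degrees(w[2]),r.fun.round(2).reshape(-1,2).tolist())
r2=least_squares(lambda p:res([*p,0]),[550,31,0.19]); print(r2.x,np.degrees(r2.x[2]))
ho=[((63,147),55),((97,664),-55)]
def resl(q):
    return np.concatenate([proj(W,w2w(w,(100-155*np.cos(q[0]),y,117+155*np.sin(q[0]))))[0]-f(*uv) for uv,y in ho])
r=least_squares(resl,[0.4]); print('lever',r.x,r.fun.round(1))
E
python3 wfit.py
```

```text
[ 5.47790422e+02  3.03450218e+01  1.99615089e-01 -1.75913382e+00] 11.437102120731119 [[-0.65, -0.26], [1.0, -0.35], [0.1, 0.14], [-0.72, 0.39], [0.61, 0.55], [-0.43, 0.35], [0.17, 0.36], [-0.22, 0.13], [0.11, -0.15], [-0.31, -0.23], [0.21, -0.47], [0.05, -0.54]]
[5.47782406e+02 3.06435509e+01 1.99463047e-01] 11.428390758736578
lever [0.35625725] [ 1.4  1.   2.2 -1.3]
```

```bash
cat >> plan.py <<'E'
WX,WY,WA=547.8,30.5,11.43
def w2(P):
    c,s=np.cos(np.radians(WA)),np.sin(np.radians(WA)); return np.array([WX+c*P[0]-s*P[1],WY+s*P[0]+c*P[1],P[2]])
def lv(th,y,dz=-16): return w2((100-155*np.cos(th),y,117+155*np.sin(th)+dz))
E
python3 - <<'E'
from plan import *
s=sensors.state()
R=Rdown(101.43)
p,_=plan(s['tcp_pos'],s['eef_rot'],[*lv(0.35,30)[:2],255],R,2,-1)
plan(p,_,lv(0.35,30),R,3,-1)
E
```

```text
[[[0.29,-0.52,0.12],[0,0,-0.02],-1],[[0.28,-0.51,0.12],[-0.01,0,-0.01],-1]]
[[[0,0,0.56],[0,0,0],-1],[[0,0,0.56],[0,0,0],-1],[[0,0,0.56],[0,0,0],-1]]
```

>>> {"api": "carry_out", "payload": {"motion": [[[0.29, -0.52, 0.12], [0, 0, -0.02], -1], [[0.28, -0.51, 0.12], [0, 0, -0.02], -1], [[0, 0, 0.56], [0, 0, 0], -1], [[0, 0, 0.56], [0, 0, 0], -1], [[0, 0, 0.56], [0, 0, 0], -1], [[0, 0, 0], [0, 0, 0], 0.3], [[0, 0, 0], [0, 0, 0], 1], [[0, 0, 0], [0, 0, 0], 1], [[0, 0, 0], [0, 0, 0], 1], [[0, 0, 0], [0, 0, 0], 1]], "grip_force": 30}}

```text
t: 5.25
tcp_pos: [495.6, 50.8, 154.7]
eef_rot: [[-0.2, 0.98, -0.003], [0.98, 0.2, -0.001], [-0.0, -0.003, -1.0]]
wrist_force: [-11.1, -7.0, 5.6]
opening: 14.3
```

Run:
```python
from plan import *
s=snap('scene','sc1'); crop('sc1',260,100,460,340,2.5,'c6')
s=sensors.state(); print(s['t'],s['tcp_pos'],s['wrist_force'],s['opening'], lv(.35,30))
R=s['eef_rot'];p=s['tcp_pos']
print([ (R.T@(lv(b,30)-lv(a,30))/60).round(2).tolist() for a,b in zip(np.linspace(.35,1.72,10),np.linspace(.35,1.72,10)[1:])])
```

```text
5.3 [495.59910329  50.76801057 154.72174952] [-10.62177688  -6.1906905    6.19506683] 14.753560839764205 [497.15652684  50.86789884 154.14916016]
[[-0.0, 0.16, -0.36], [-0.0, 0.21, -0.33], [-0.0, 0.26, -0.29], [-0.0, 0.3, -0.25], [-0.0, 0.34, -0.2], [-0.0, 0.36, -0.15], [-0.0, 0.38, -0.09], [-0.0, 0.39, -0.03], [-0.0, 0.39, 0.03]]
```

View pics/c6.png

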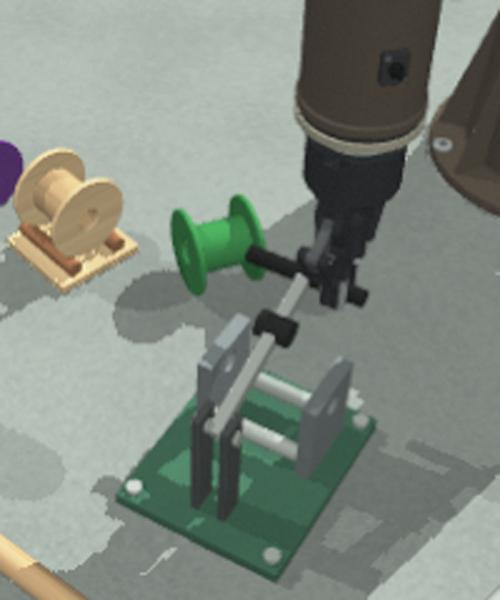

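>>> {"api": "carry_out", "payload": {"motion": [[[0, 0.14, -0.36], [0, 0, 0], 1], [[0, 0.2, -0.33], [0, 0, 0], 1], [[0, 0.25, -0.29], [0, 0, 0], 1], [[0, 0.3, -0.25], [0, 0, 0], 1], [[0, 0.33, -0.2], [0, 0, 0], 1], [[0, 0.36, -0.15], [0, 0, 0], 1], [[0, 0.38, -0.09], [0, 0, 0], 1], [[0, 0.39, -0.03], [0, 0, 0], 1], [[0, 0.39, 0.03], [0, 0, 0], 1], [[0, 0, 0], [0, 0, 0], 1]]}}

```text
t: 6.55
tcp_pos: [661.0, 84.2, 256.1]
eef_rot: [[-0.199, 0.98, 0.004], [0.98, 0.199, 0.0], [-0.001, 0.003, -1.0]]
wrist_force: [3.0, -1.3, 6.5]
opening: 15.0
```

Run:
```python
from plan import *
s=snap('scene','sc2'); crop('sc2',260,60,460,340,2,'c6')
s=sensors.state(); print(s['t'],s['tcp_pos'],s['wrist_force'],s['moment'],s['opening'], lv(1.72,30))
```

```text
6.6 [660.4980939   84.12180871 256.11379549] [ 2.669316   -0.8098013   6.61007193] [-0.16141972 -0.58456987 -0.0065014 ] 14.744525242708004 [662.45553905  84.28810497 254.27791373]
```

View pics/c6.png

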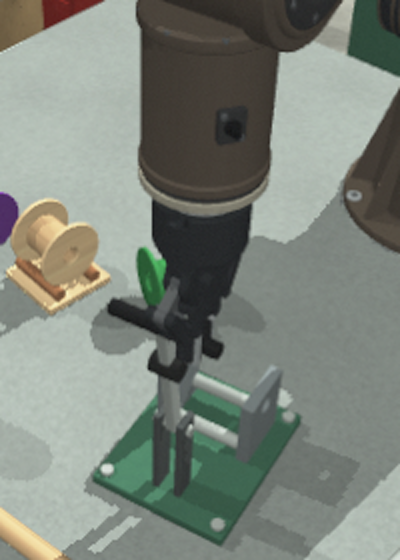

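Run:
```python
from plan import *
s=sensors.state()
R=Rdown(83.34)
p,r=plan(s['tcp_pos'],s['eef_rot'],s['tcp_pos']+[0,0,60],Rdown(101.4),2,-1)
p,r=plan(p,r,[491.4,-286.3,170],R,9,-1)
plan(p,r,[491.4,-286.3,48],R,3,-1)
```

```text
[[[0,0,-0.5],[0.02,0,0.01],-1],[[0,0,-0.5],[0.02,0.01,0.01],-1]]
[[[-0.61,-0.44,0.27],[0,0,0.4],-1],[[-0.63,-0.42,0.27],[0,0,0.4],-1],[[-0.64,-0.4,0.27],[0,0,0.4],-1],[[-0.65,-0.38,0.27],[0,0,0.4],-1],[[-0.67,-0.35,0.27],[0,0,0.4],-1],[[-0.68,-0.33,0.27],[0,0,0.4],-1],[[-0.69,-0.31,0.27],[0,0,0.4],-1],[[-0.7,-0.28,0.27],[0,0,0.41],-1],[[-0.7,-0.25,0.27],[0,0,0.4],-1]]
[[[0,0,0.68],[0,0,0.0],-1],[[0,0,0.68],[0,0,0.0],-1],[[0,0,0.68],[0,0,0.0],-1]]
```

>>> {"api": "carry_out", "payload": {"motion": [[[0, 0, 0], [0, 0, 0], -1], [[0, 0, 0], [0, 0, 0], -1], [[0, 0, 0], [0, 0, 0], -1], [[0, 0, -0.5], [0.02, 0, 0.01], -1], [[0, 0, -0.5], [0.02, 0, 0.01], -1], [[-0.61, -0.44, 0.27], [0, 0, 0.4], -1], [[-0.63, -0.42, 0.27], [0, 0, 0.4], -1], [[-0.64, -0.4, 0.27], [0, 0, 0.4], -1], [[-0.65, -0.38, 0.27], [0, 0, 0.4], -1], [[-0.67, -0.35, 0.27], [0, 0, 0.4], -1]]}}

```text
t: 7.85
tcp_pos: [563.9, -123.2, 233.8]
eef_rot: [[-0.023, 1.0, -0.003], [1.0, 0.023, -0.001], [-0.001, -0.003, -1.0]]
wrist_force: [0.5, -0.1, -0.0]
opening: 85.6
```

>>> {"api": "carry_out", "payload": {"motion": [[[-0.68, -0.33, 0.27], [0, 0, 0.4], -1], [[-0.69, -0.31, 0.27], [0, 0, 0.4], -1], [[-0.7, -0.28, 0.27], [0, 0, 0.4], -1], [[-0.7, -0.25, 0.27], [0, 0, 0.41], -1], [[0, 0, 0], [0, 0, 0], -1], [[0, 0, 0], [0, 0, 0], -1], [[0, 0, 0], [0, 0, 0], -1], [[0, 0, 0], [0, 0, 0], -1], [[0, 0, 0], [0, 0, 0], -1], [[0, 0, 0], [0, 0, 0], -1]]}}

```text
t: 9.1
tcp_pos: [489.8, -286.1, 169.8]
eef_rot: [[0.116, 0.993, -0.003], [0.993, -0.116, -0.001], [-0.001, -0.003, -1.0]]
wrist_force: [0.3, 0.5, -0.9]
opening: 85.4
```

Run:
```python
from plan import *
s=snap('wrist','wr3');s=snap('scene','sc3');
go([491.4,-286.3,48],83.34,3,-1)
```

```text
9.2 [ 489.7 -286.3  169.8]
[[[0,0.01,0.68],[-0.01,0,0.0],-1],[[0,0.01,0.67],[-0.01,0.01,0.0],-1],[[0,0.01,0.68],[-0.02,0,0.0],-1]]
```

View pics/wr3.png

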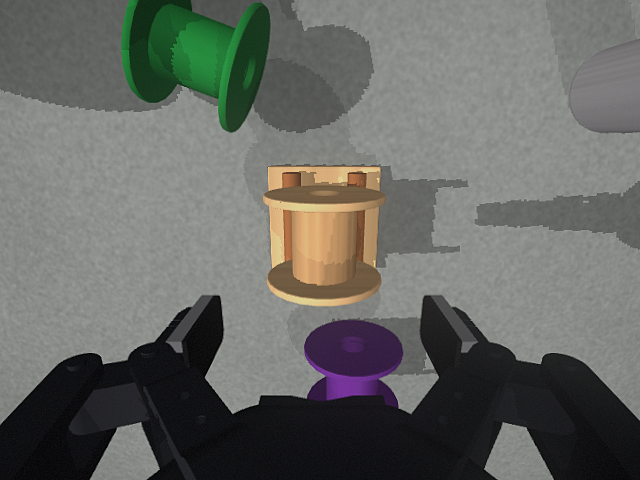

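View pics/sc3.png

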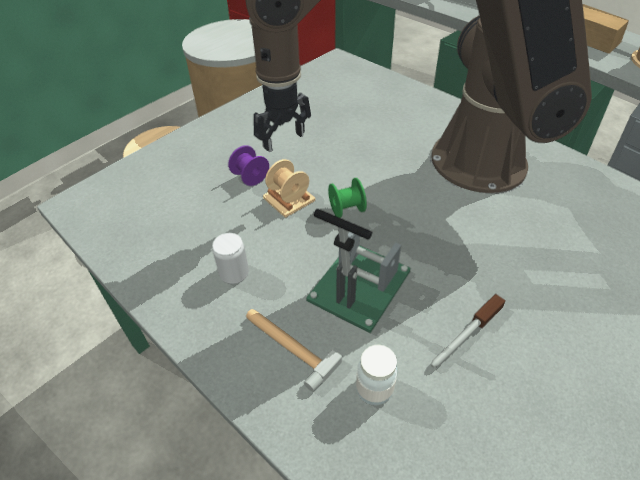

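>>> {"api": "carry_out", "payload": {"motion": [[[0, 0.01, 0.68], [-0.01, 0, 0], -1], [[0, 0.01, 0.67], [-0.02, 0, 0], -1], [[0, 0.01, 0.5], [-0.01, 0, 0], -1], [[0, 0, 0.18], [0, 0, 0], -1], [[0, 0, 0], [0, 0, 0], -1], [[0, 0, 0], [0, 0, 0], 0], [[0, 0, 0], [0, 0, 0], 1], [[0, 0, 0], [0, 0, 0], 1], [[0, 0, 0], [0, 0, 0], 1], [[0, 0, 0], [0, 0, 0], 1]], "grip_force": 40}}

```text
t: 10.45
tcp_pos: [491.3, -287.0, 49.1]
eef_rot: [[0.116, 0.993, 0.001], [0.993, -0.116, -0.002], [-0.002, 0.001, -1.0]]
wrist_force: [-4.0, -0.9, 10.8]
opening: 47.8
```

Run:
```python
from plan import *
s=snap('scene','sc4'); crop('sc4',220,80,400,240,4,'c7');s=snap('wrist','wr4')
s=sensors.state(); print(s['t'],s['tcp_pos'],s['wrist_force'],s['moment'],s['opening'])
```

```text
10.55 [ 491.35092983 -286.96124958   49.10862573] [-4.34890344  0.05522194 11.05949436] [-0.00182937  0.55671509 -0.03879536] 48.213492552014735
```

View pics/c7.png

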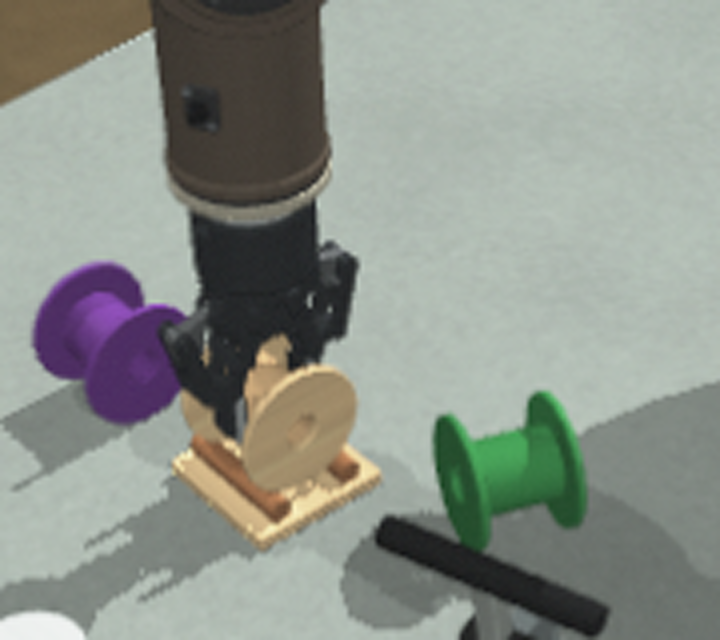

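View pics/wr4.png

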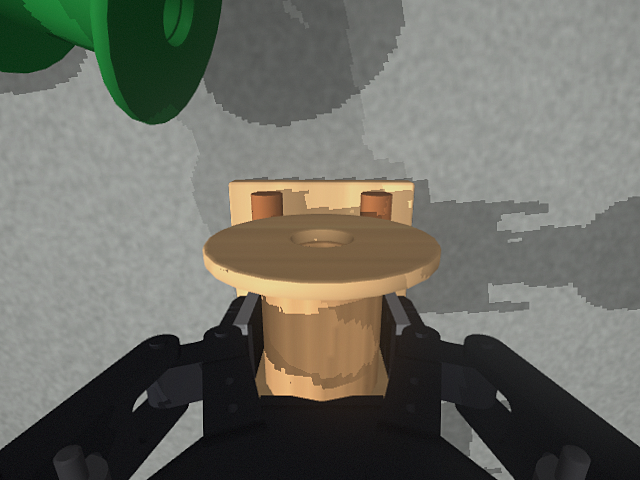

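Run:
```python
from plan import *
s=sensors.state()
p,r=plan(s['tcp_pos'],s['eef_rot'],s['tcp_pos']+[0,0,115],Rdown(83.34),3,1)
p,r=plan(p,r,[547.8,30,164],Rdown(101.43),7,1)
```

```text
[[[0,0,-0.64],[0,0.01,0.0],1],[[0,0,-0.64],[0.01,0,0.0],1],[[0,0,-0.64],[0,0.01,0.0],1]]
[[[0.76,0.05,0.0],[0,0,-0.52],1],[[0.76,0.08,0.0],[0,0,-0.52],1],[[0.76,0.11,0.0],[0,0,-0.52],1],[[0.75,0.15,0.0],[0,0,-0.51],1],[[0.75,0.18,0.0],[0,0,-0.52],1],[[0.73,0.22,0.0],[0,0,-0.51],1],[[0.73,0.25,0.01],[0,0,-0.52],1]]
```

>>> {"api": "carry_out", "payload": {"motion": [[[0, 0, -0.4], [0, 0, 0], 1], [[0, 0, -0.75], [0, 0, 0], 1], [[0, 0, -0.8], [0, 0, 0], 1], [[0.76, 0.05, 0], [0, 0, -0.52], 1], [[0.76, 0.08, 0], [0, 0, -0.52], 1], [[0.76, 0.11, 0], [0, 0, -0.52], 1], [[0.75, 0.15, 0], [0, 0, -0.51], 1], [[0.75, 0.18, 0], [0, 0, -0.52], 1], [[0.73, 0.22, 0], [0, 0, -0.51], 1], [[0.73, 0.25, 0], [0, 0, -0.52], 1]]}}

```text
t: 11.8
tcp_pos: [547.8, 31.8, 165.2]
eef_rot: [[-0.2, 0.98, 0.001], [0.98, 0.2, -0.001], [-0.001, 0.001, -1.0]]
wrist_force: [0.7, -0.7, -2.9]
opening: 48.1
```

Run:
```python
from plan import *
s=snap('wrist','wr5');
s=snap('scene','sc5'); crop('sc5',260,60,460,340,2.1,'c8')
s=snap('top','top5'); crop('top5',220,190,360,310,4.5,'c9')
s=sensors.state(); print(s['t'],s['tcp_pos'],s['eef_rot'].round(4).tolist(),s['wrist_force'],s['moment'],s['opening'])
```

```text
11.95 [547.7741657   32.23133587 165.02695363] [[-0.2015, 0.9795, 0.0008], [0.9795, 0.2015, -0.001], [-0.0011, 0.0006, -1.0]] [-1.03968976 -1.27968364 -2.88538817] [-0.04842574  0.03745027  0.02104784] 48.04245806762855
```

View pics/wr5.png

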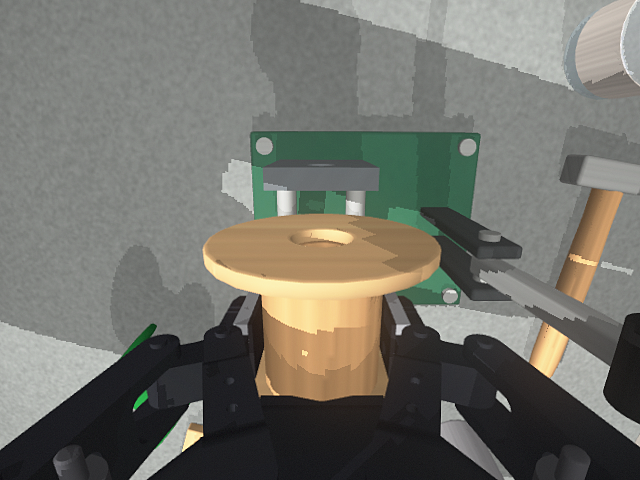

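View pics/c8.png

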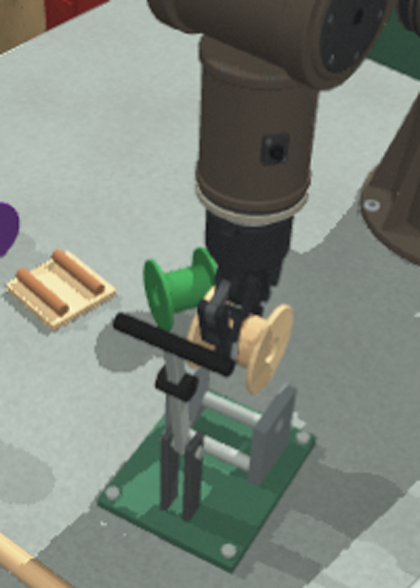

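Run:
```python
from h import *
crop('wr5',195,120,455,310,3,'c10')
crop('wr5',240,125,490,200,3.2,'c11')
```

```text
(no output)
```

View pics/c10.png

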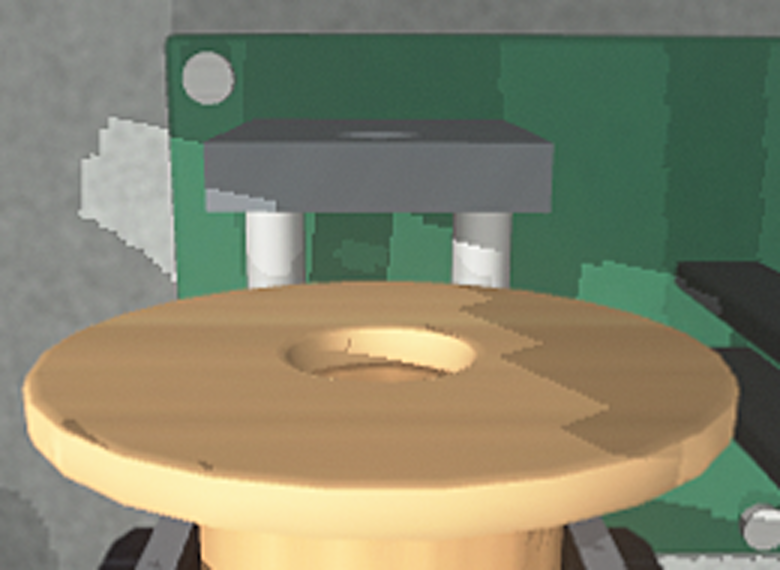

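View pics/c11.png

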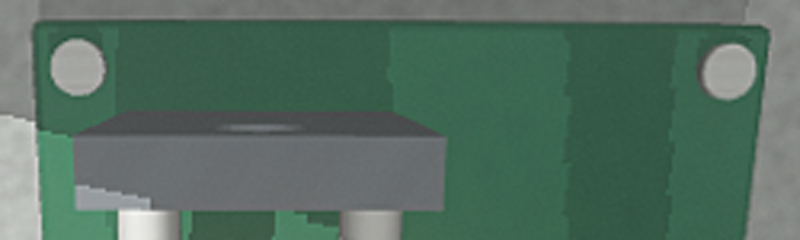

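View pics/c9.png

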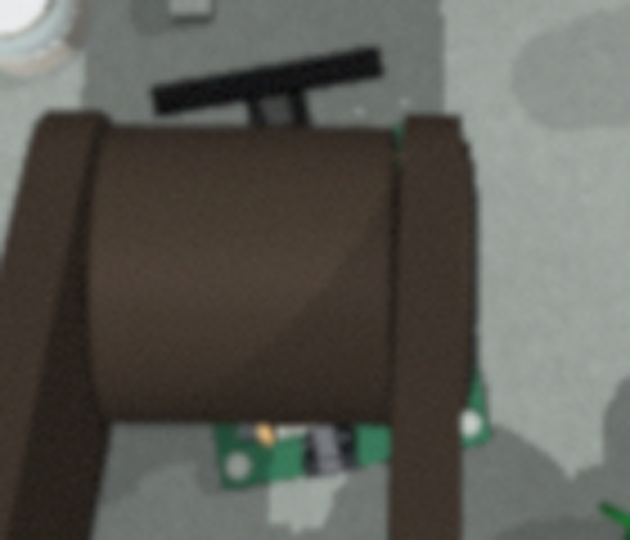

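```bash
cat > fit5.py <<'E'
from h import *
from scipy.optimize import least_squares
W=load('wr5')
f=lambda x,y:(195+x/3-.5,120+y/3-.5); g=lambda x,y:(240+x/3.2-.5,125+y/3.2-.5)
obs=[(g(33,21),(-60,80,15)),(g(771,27),(135,80,15)),(f(205,143),(-35,57,102)),(f(552,143),(35,57,102)),(f(204,212),(-35,43,102)),(f(552,212),(35,43,102))]
def w2w(p,P):
    c,s=np.cos(p[2]),np.sin(p[2]); return np.array([p[0]+c*P[0]-s*P[1],p[1]+s*P[0]+c*P[1],P[2]])
r=least_squares(lambda p:np.concatenate([proj(W,w2w(p,P))[0]-uv for uv,P in obs]),[550,31,0.19])
print('winder',r.x,np.degrees(r.x[2]),r.fun.round(2))
a=np.linspace(0,2*np.pi,721)
def circ(p,yl,rr,zc):
    c,s=np.cos(p[2]),np.sin(p[2]); x=rr*np.cos(a); z=zc+rr*np.sin(a)
    return proj(W,np.column_stack([p[0]+c*x-s*yl,p[1]+s*x+c*yl+0*x,z]))
def res(p,zc):
    o=circ(p,35,45,zc); i=circ(p,29,45,zc); b=circ(p,35,12,zc)
    return np.array([o[:,0].min()-f(24,0)[0],o[:,0].max()-f(738,0)[0],o[:,1].min()-f(0,282)[1],o[:,1].max()-f(0,487)[1],
      i[:,1].max()-f(0,531)[1], b[:,0].min()-f(285,0)[0], b[:,0].max()-f(477,0)[0]])
def tiltres(p): return res(p,p[3])
r=least_squares(lambda p:res(p,181),[548,32,.2]); print('reel z181',r.x,np.degrees(r.x[2]),r.fun.round(2))
r=least_squares(tiltres,[548,32,.2,181]); print('reel',r.x,np.degrees(r.x[2]),r.fun.round(2))
E
python3 fit5.py
```

```text
winder [5.47688024e+02 3.06679556e+01 1.97541967e-01] 11.31832100109586 [-0.93 -0.15  1.24 -0.3  -0.4  -0.22  0.2   0.23  0.92 -0.01 -0.93  0.43]
reel z181 [5.47975877e+02 3.28570797e+01 2.00523045e-01] 11.48912419591821 [-1.7   1.7  -2.48 -2.08  3.8   1.32 -1.31]
reel [5.48148865e+02 3.21182296e+01 2.01180300e-01 1.79133369e+02] 11.526782100416844 [ 0.3  -0.29 -1.78 -2.23  3.21  1.77 -1.78]
```

>>> {"api": "carry_out", "payload": {"motion": [[[-0.03, 0, 0.2], [0, 0, 0], 1], [[0, 0, 0.35], [0, 0, 0], 1], [[0, 0, 0.35], [0, 0, 0], 1], [[0, 0, 0.3], [0, 0, 0], 1], [[0, 0, 0.2], [0, 0, 0], 1], [[0, 0, 0.12], [0, 0, 0], 1], [[0, 0, 0.05], [0, 0, 0], 1], [[0, 0, 0.02], [0, 0, 0], 1], [[0, 0, 0], [0, 0, 0], 1], [[0, 0, 0], [0, 0, 0], 1]]}}

```text
t: 13.2
tcp_pos: [548.2, 28.5, 69.5]
eef_rot: [[-0.198, 0.98, 0.001], [0.98, 0.198, -0.001], [-0.001, 0.0, -1.0]]
wrist_force: [0.4, 0.4, -1.9]
opening: 47.9
```

Run:
```python
from plan import *
s=snap('wrist','wr6');
s=snap('scene','sc6'); crop('sc6',290,150,430,310,4,'c12')
s=sensors.state(); print(s['t'],s['tcp_pos'],s['wrist_force'],s['moment'],s['opening'])
```

```text
13.3 [548.11217083  28.47914174  69.44961533] [-0.00437384 -0.38694643 -3.52342626] [-0.02983217 -0.04618065  0.00409076] 48.32148313428534
```

View pics/wr6.png

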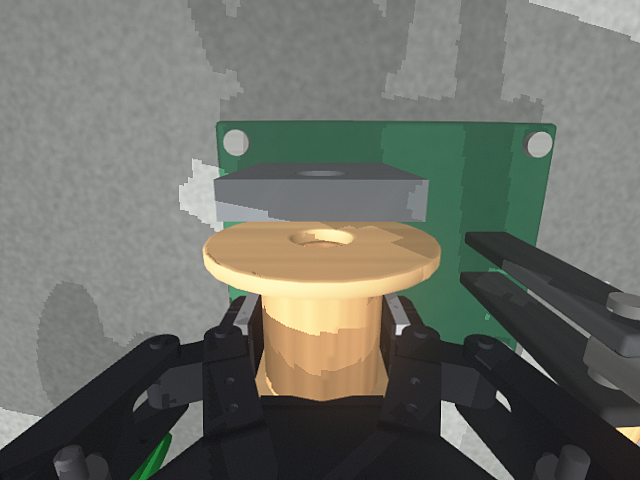

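View pics/c12.png

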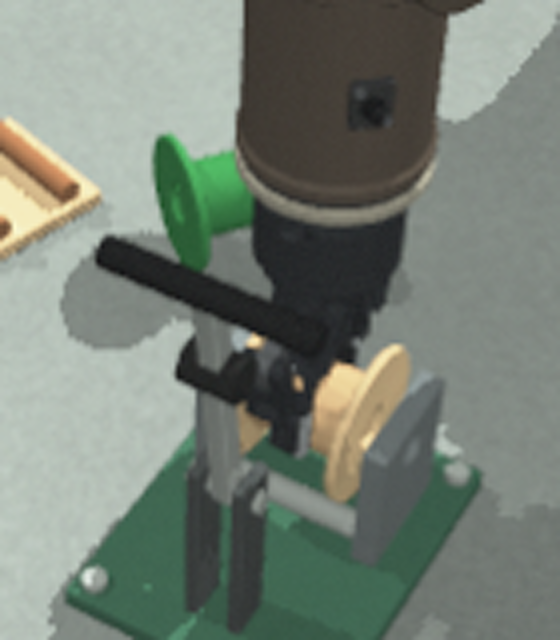

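>>> {"api": "carry_out", "payload": {"motion": [[[0.03, 0, 0], [0, 0, 0], 1], [[0, 0, 0.01], [0, 0, 0], 1], [[0, 0, 0.01], [0, 0, 0], 1], [[0, 0, 0.01], [0, 0, 0], 1], [[0, 0, 0.01], [0, 0, 0], 1], [[0, 0, 0.01], [0, 0, 0], 1], [[0, 0, 0.01], [0, 0, 0], 1], [[0, 0, 0], [0, 0, 0], 1], [[0, 0, 0], [0, 0, 0], 1], [[0, 0, 0], [0, 0, 0], 1]]}}

```text
t: 14.55
tcp_pos: [547.6, 30.2, 65.6]
eef_rot: [[-0.198, 0.98, 0.0], [0.98, 0.198, -0.001], [-0.001, -0.0, -1.0]]
wrist_force: [-0.3, -0.6, -2.2]
opening: 48.2
```

>>> {"api": "carry_out", "payload": {"motion": [[[0, 0, 0.01], [0, 0, 0], 1], [[0, 0, 0.01], [0, 0, 0], 1], [[0, 0, 0], [0, 0, 0], 1], [[0, 0, 0.01], [0, 0, 0], 1], [[0, 0, 0], [0, 0, 0], 1], [[0, 0, 0], [0, 0, 0], 1], [[0, 0, 0], [0, 0, 0], 1], [[0, 0, 0], [0, 0, 0], 1], [[0, 0, 0], [0, 0, 0], 1], [[0, 0, 0], [0, 0, 0], 1]]}}

```text
t: 15.8
tcp_pos: [547.7, 30.1, 64.2]
eef_rot: [[-0.198, 0.98, 0.0], [0.98, 0.198, -0.001], [-0.001, 0.0, -1.0]]
wrist_force: [-3.8, 1.2, 7.9]
opening: 48.0
```

>>> {"api": "carry_out", "payload": {"motion": [[[0, 0, 0], [0, 0, 0], 0.2], [[0, 0, 0], [0, 0, 0], -0.1], [[0, 0, 0], [0, 0, 0], -0.5], [[0, 0, 0], [0, 0, 0], -0.5], [[0, 0, 0], [0, 0, 0], -0.5], [[0, 0, -0.1], [0, 0, 0], -0.5], [[0, 0, -0.4], [0, 0, 0], -0.5], [[0, 0, -0.7], [0, 0, 0], -0.5], [[0, 0, -0.7], [0, 0, 0], -0.5], [[0, 0, -0.5], [0, 0, 0], -0.5]]}}

```text
t: 17.05
tcp_pos: [547.9, 30.4, 210.1]
eef_rot: [[-0.198, 0.98, 0.002], [0.98, 0.198, -0.001], [-0.001, 0.002, -1.0]]
wrist_force: [0.1, -0.0, -0.3]
opening: 64.1
```

Run:
```python
from plan import *
s=snap('wrist','wr7');
s=snap('scene','sc7'); crop('sc7',290,150,430,310,4,'c13')
s=sensors.state(); print(s['t'],s['tcp_pos'],s['wrist_force'],s['moment'],s['opening'])
```

```text
17.15 [549.36181556  30.36654417 211.42439012] [ 1.17778382 -1.11085853 -1.63777037] [-0.04198473 -0.01098414  0.04653797] 64.25973672525761
```

View pics/wr7.png

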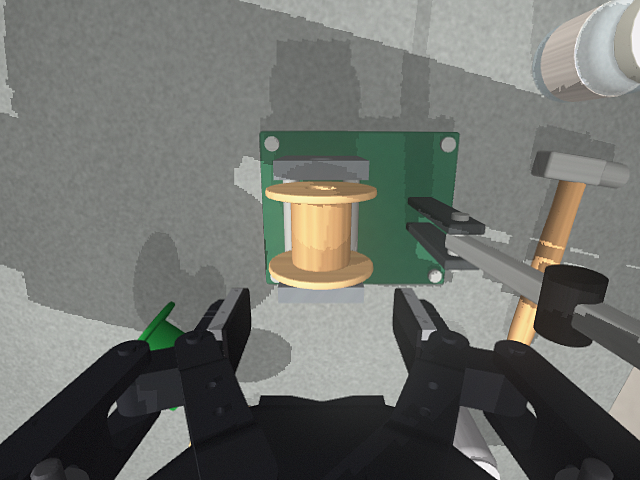

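View pics/c13.png

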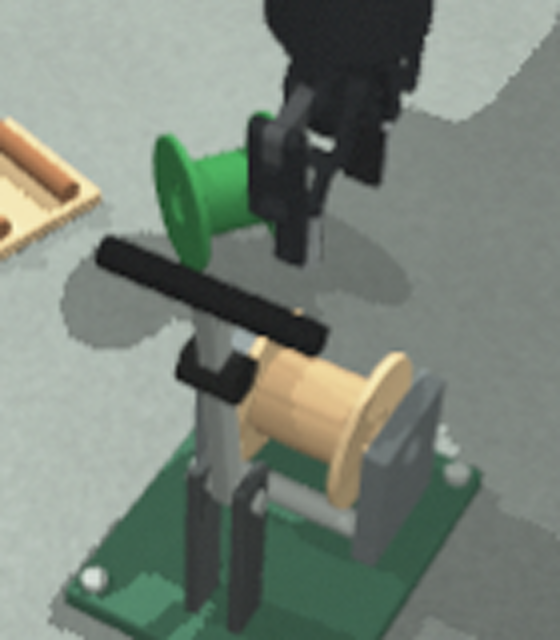

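Run:
```python
from plan import *
go([500,288,180],175,15,-1)
```

```text
17.15 [549.4  30.4 211.4]
[[[0.29,0,0.03],[0,0,-0.98],-1],[[0.29,0.03,0.03],[0,0,-0.98],-1],[[0.29,0.05,0.03],[0,0,-0.98],-1],[[0.28,0.08,0.04],[0,0.01,-0.98],-1],[[0.27,0.1,0.04],[0,0,-0.98],-1],[[0.26,0.12,0.03],[0,0.01,-0.98],-1],[[0.25,0.15,0.04],[0,0.01,-0.98],-1],[[0.24,0.17,0.04],[0,0,-0.98],-1],[[0.23,0.19,0.03],[0,0.01,-0.98],-1],[[0.21,0.2,0.04],[0,0.01,-0.98],-1],[[0.19,0.22,0.03],[0.01,0,-0.98],-1],[[0.17,0.24,0.04],[0,0.01,-0.98],-1],[[0.15,0.25,0.03],[0.01,0,-0.98],-1],[[0.12,0.26,0.04],[0.01,0.01,-0.99],-1],[[0.11,0.27,0.03],[0,0,-0.98],-1]]
```

>>> {"api": "carry_out", "payload": {"motion": [[[0.29, 0, 0.03], [0, 0, -0.98], -1], [[0.29, 0.03, 0.03], [0, 0, -0.98], -1], [[0.29, 0.05, 0.03], [0, 0, -0.98], -1], [[0.28, 0.08, 0.04], [0, 0, -0.98], -1], [[0.27, 0.1, 0.04], [0, 0, -0.98], -1], [[0.26, 0.12, 0.03], [0, 0, -0.98], -1], [[0.25, 0.15, 0.04], [0, 0, -0.98], -1], [[0.24, 0.17, 0.04], [0, 0, -0.98], -1], [[0.23, 0.19, 0.03], [0, 0, -0.98], -1], [[0.21, 0.2, 0.04], [0, 0, -0.98], -1]]}}

```text
t: 18.4
tcp_pos: [514.2, 202.6, 186.2]
eef_rot: [[-0.871, 0.491, -0.001], [0.491, 0.871, -0.001], [-0.0, -0.001, -1.0]]
wrist_force: [-0.0, 1.0, 0.1]
opening: 85.0
```

>>> {"api": "carry_out", "payload": {"motion": [[[0.19, 0.22, 0.03], [0, 0, -0.98], -1], [[0.17, 0.24, 0.04], [0, 0, -0.98], -1], [[0.15, 0.25, 0.03], [0, 0, -0.98], -1], [[0.12, 0.26, 0.04], [0, 0, -0.98], -1], [[0.11, 0.27, 0.03], [0, 0, -0.98], -1], [[0, 0, 0], [0, 0, 0], -1], [[0, 0, 0], [0, 0, 0], -1], [[0, 0, 0], [0, 0, 0], -1], [[0, 0, 0], [0, 0, 0], -1], [[0, 0, 0], [0, 0, 0], -1]]}}

```text
t: 19.65
tcp_pos: [498.0, 287.5, 176.4]
eef_rot: [[-0.996, 0.089, 0.0], [0.089, 0.996, -0.001], [-0.0, -0.001, -1.0]]
wrist_force: [0.6, 0.6, -0.5]
opening: 85.5
```

Run:
```python
from plan import *
s=snap('wrist','wr8'); 
s=sensors.state(); print(s['t'],s['tcp_pos'],s['eef_rot'].round(3).tolist(),s['opening'])
```

```text
19.7 [497.96484385 287.51077378 176.35169622] [[-0.996, 0.089, 0.0], [0.089, 0.996, -0.001], [-0.0, -0.001, -1.0]] 85.56985047042599
```

View pics/wr8.png

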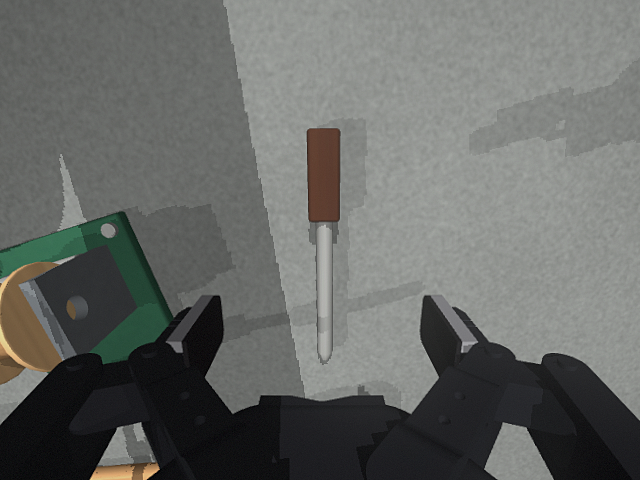

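Run:
```python
from h import *
crop('wr8',280,115,370,375,2.3,'c14')
W=load('wr8')
```

```text
(no output)
```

View pics/c14.png

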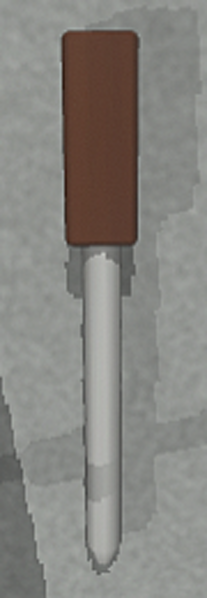

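Run:
```python
from h import *
W=load('wr8'); f=lambda x,y:(280+x/2.3-.5,115+y/2.3-.5)
A=[at(W,*f(u,v),28) for u,v in [(62,30),(137,30),(66,245),(138,245)]]
for a in A: print(a.round(1))
e=(A[0]+A[1])/2; j=(A[2]+A[3])/2; t=at(W,*f(101,572),14)
j14=at(W,*f(103,250),14)
print('end',e,'junc',j,'tip',t,j14)
for a,b in [(e,j),(j14,t),(e,t)]: print(np.degrees(np.arctan2((b-a)[1],(b-a)[0])), np.linalg.norm((b-a)[:2]))
```

```text
[415.6 282.2  28. ]
[418. 309.  28.]
[494.5 275.8  28. ]
[497.  303.5  28. ]
end [416.80250661 295.61002712  28.        ] junc [495.72939949 289.65118343  28.        ] tip [653.47462478 275.588179    14.        ] [501.11775967 289.66926525  14.        ]
-4.3175412187451725 79.1515144316009
-5.280375010721349 153.00618071706
-4.8355608710691165 237.51750655306455
```

Run:
```python
from plan import *
go([471.6,291.5,5],175.15,5,-1)
```

```text
19.7 [498.  287.5 176.4]
[[[0.09,0.01,0.57],[0,0,-0.01],-1],[[0.09,0.01,0.57],[0,0,-0.01],-1],[[0.09,0,0.57],[0,0,-0.01],-1],[[0.09,0.01,0.57],[-0.01,0,-0.01],-1],[[0.08,0,0.58],[0,0,-0.01],-1]]
```

>>> {"api": "carry_out", "payload": {"motion": [[[0.2, 0.02, 0.57], [0, 0, -0.03], -1], [[0.18, 0.02, 0.67], [0, 0, 0], -1], [[0.06, 0, 0.72], [0, 0, 0], -1], [[0, 0, 0.6], [0, 0, 0], -1], [[0, 0, 0.3], [0, 0, 0], -1], [[0, 0, 0], [0, 0, 0], -1], [[0, 0, 0], [0, 0, 0], 1], [[0, 0, 0], [0, 0, 0], 1], [[0, 0, 0], [0, 0, 0], 1], [[0, 0, 0], [0, 0, 0], 1]], "grip_force": 60}}

```text
t: 20.95
tcp_pos: [472.2, 292.5, 5.7]
eef_rot: [[-0.996, 0.086, 0.001], [0.086, 0.996, -0.0], [-0.001, -0.0, -1.0]]
wrist_force: [-2.0, -0.7, 13.5]
opening: 26.9
```

Run:
```python
from plan import *
s=snap('wrist','wr9'); 
s=sensors.state(); print(s['t'],s['tcp_pos'],s['eef_rot'].round(3).tolist(),s['opening'],s['wrist_force'],s['moment'])
```

```text
21.0 [472.25226434 292.45346167   5.68188699] [[-0.996, 0.086, 0.001], [0.086, 0.996, -0.0], [-0.001, -0.0, -1.0]] 26.920311580321115 [-1.25911211 -1.23523826 13.08598286] [-0.17335917  0.31143602  0.11363101]
```

View pics/wr9.png

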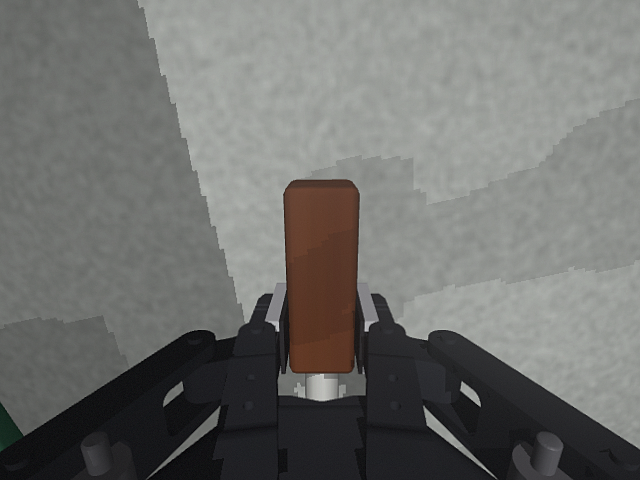

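Run:
```python
from plan import *
s=sensors.state()
p,r=plan(s['tcp_pos'],s['eef_rot'],s['tcp_pos']+[0,0,70],s['eef_rot'],3,1)
t=w2((0,255,75)); print(t)
p,r=plan(p,r,t,Rdown(101.35),15,1)
```

```text
[[[0,0,-0.39],[0,0,0.0],1],[[0,0,-0.39],[0,0,0.0],1],[[0,0,-0.39],[0,0,0.0],1]]
[497.26650158 280.44272451  75.        ]
[[[-0.03,-0.01,0.0],[0,0,0.98],1],[[-0.03,-0.01,0.0],[0,0,0.98],1],[[-0.03,-0.01,0.0],[0,0,0.98],1],[[-0.03,0,0.0],[0,0,0.98],1],[[-0.03,0,0.0],[0,0,0.98],1],[[-0.03,0,0.0],[0,0,0.98],1],[[-0.03,0,0.0],[0,0,0.99],1],[[-0.03,0.01,0.0],[0,0,0.98],1],[[-0.03,0.01,0.0],[0,0,0.99],1],[[-0.03,0.01,0.0],[0,0,0.98],1],[[-0.03,0.02,0.0],[0,0,0.99],1],[[-0.02,0.02,0.0],[0,0,0.98],1],[[-0.02,0.02,0.01],[0,0,0.99],1],[[-0.02,0.02,0.0],[0.01,0,0.98],1],[[-0.03,0.02,0.01],[0,0.01,0.99],1]]
```

>>> {"api": "carry_out", "payload": {"motion": [[[0, 0, -0.2], [0, 0, 0], 1], [[0, 0, -0.49], [0, 0, 0], 1], [[0, 0, -0.48], [0, 0, 0.3], 1], [[-0.03, -0.01, 0], [0, 0, 0.98], 1], [[-0.03, -0.01, 0], [0, 0, 0.98], 1], [[-0.03, 0, 0], [0, 0, 0.98], 1], [[-0.03, 0, 0], [0, 0, 0.98], 1], [[-0.03, 0, 0], [0, 0, 0.98], 1], [[-0.03, 0, 0], [0, 0, 0.98], 1], [[-0.03, 0.01, 0], [0, 0, 0.98], 1]]}}

```text
t: 22.25
tcp_pos: [483.5, 287.0, 75.6]
eef_rot: [[-0.756, 0.654, 0.0], [0.654, 0.756, -0.001], [-0.001, -0.001, -1.0]]
wrist_force: [0.3, -0.7, -2.4]
opening: 26.7
```

>>> {"api": "carry_out", "payload": {"motion": [[[-0.03, 0.01, 0], [0, 0, 0.98], 1], [[-0.03, 0.01, 0], [0, 0, 0.98], 1], [[-0.03, 0.02, 0], [0, 0, 0.98], 1], [[-0.03, 0.02, 0], [0, 0, 0.98], 1], [[-0.03, 0.02, 0], [0, 0, 0.98], 1], [[-0.03, 0.02, 0], [0, 0, 0.98], 1], [[-0.03, 0.02, 0], [0, 0, 0.98], 1], [[0, 0, 0], [0, 0, 0.7], 1], [[0, 0, 0], [0, 0, 0], 1], [[0, 0, 0], [0, 0, 0], 1]]}}

```text
t: 23.5
tcp_pos: [496.5, 280.7, 75.2]
eef_rot: [[-0.201, 0.98, 0.0], [0.98, 0.201, -0.001], [-0.001, -0.0, -1.0]]
wrist_force: [0.8, 0.7, -2.2]
opening: 26.6
```

Run:
```python
from plan import *
s=snap('wrist','wr10');s=snap('scene','sc10');s=snap('top','top10'); 
crop('sc10',290,180,510,345,3.6,'c15'); crop('top10',170,205,350,335,4.4,'c16')
s=sensors.state(); print(s['t'],s['tcp_pos'],s['eef_rot'].round(4).tolist(),s['opening'],s['wrist_force'],s['moment'])
go(w2((0,255,75)),101.35,1,1)
```

```text
23.65 [496.53519009 280.73075745  75.03101709] [[-0.2, 0.9798, 0.0001], [0.9798, 0.2, -0.0011], [-0.0011, -0.0001, -1.0]] 26.585405127492372 [ 0.7487388  -0.01057696 -2.1225776 ] [ 0.04631885  0.04180156 -0.01965205]
23.65 [496.5 280.7  75. ]
[[[-0.01,0.01,0.0],[0,0.01,0.04],1]]
```

View pics/c15.png

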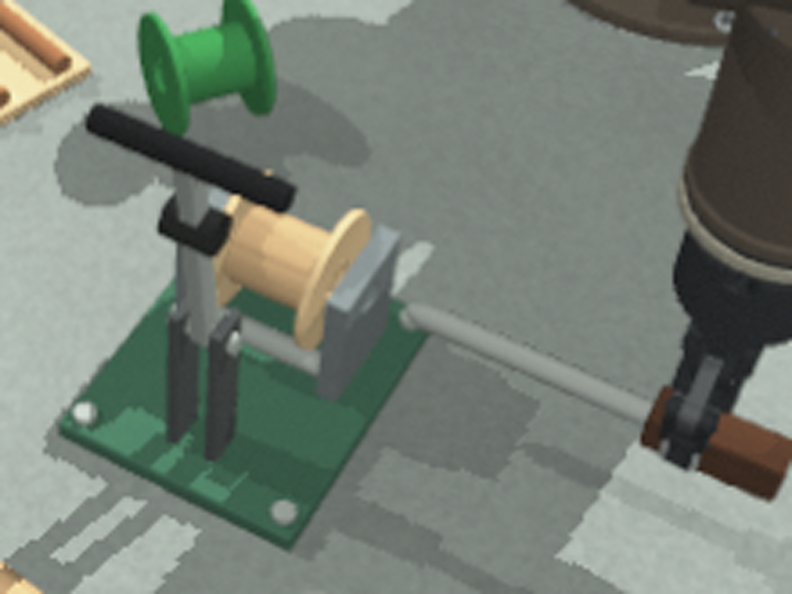

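View pics/c16.png

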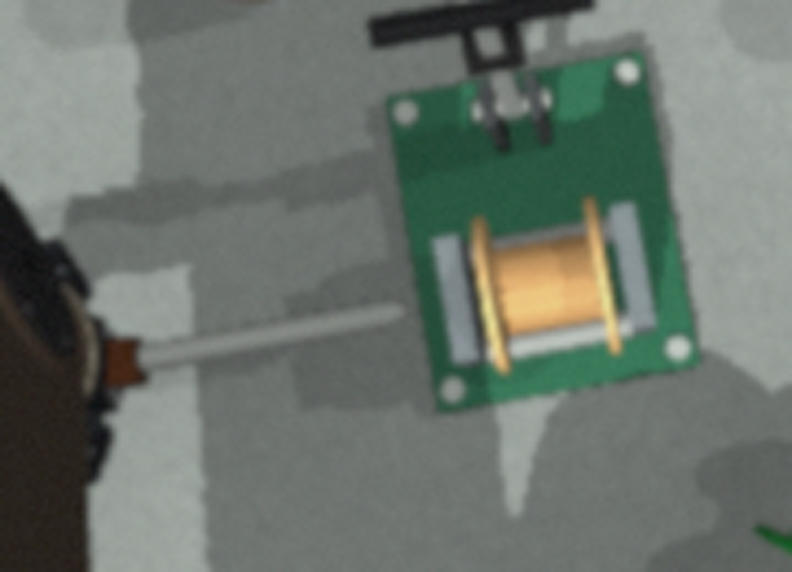

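View pics/wr10.png

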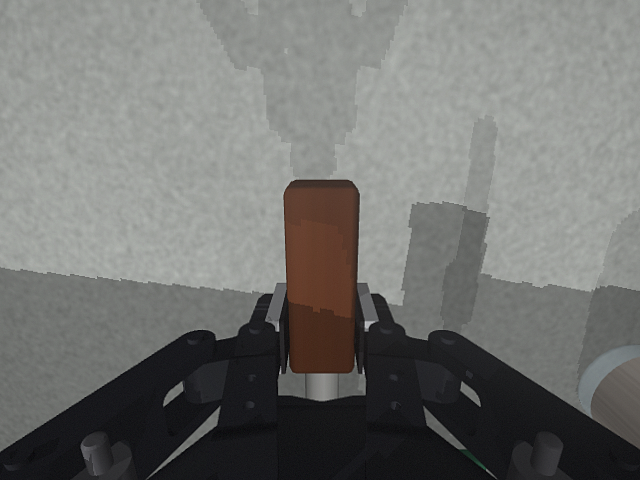

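Run:
```python
from h import *
for x0,y0,x1,y1,k,o in [(255,240,330,300,10,'c17'),(195,265,275,300,9.5,'c18')]: crop('top10',x0,y0,x1,y1,k,o)
crop('sc10',370,235,480,305,7,'c19')
```

```text
(no output)
```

View pics/c17.png

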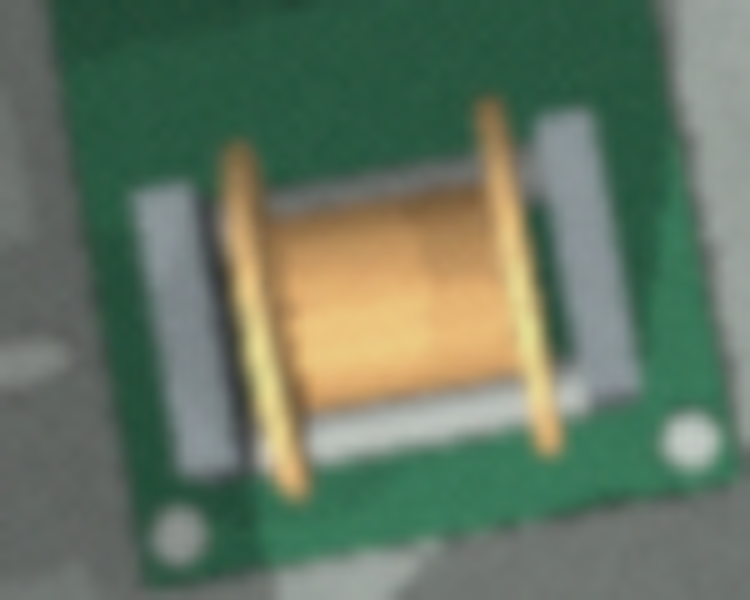

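View pics/c18.png

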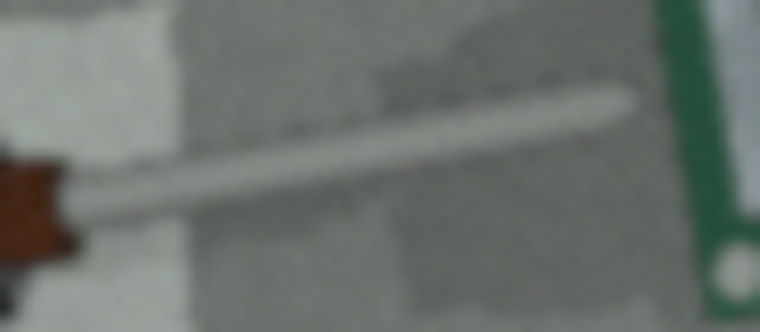

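View pics/c19.png

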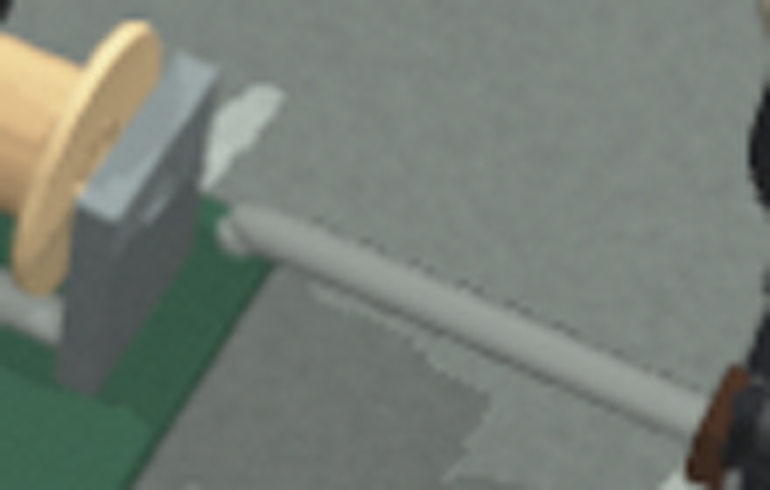

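Run:
```python
from h import *
from scipy.optimize import least_squares
T=load('top10'); f=lambda x,y:(255+x/10-.5,240+y/10-.5); g=lambda x,y:(195+x/9.5-.5,265+y/9.5-.5)
obs=[((132,190),(35,57,102)),((195,182),(35,43,102)),((178,475),(-35,57,102)),((237,470),(-35,43,102)),((533,117),(35,-43,102)),((595,110),(35,-57,102)),((583,403),(-35,-43,102)),((640,393),(-35,-57,102)),
 ((145,585),(-60,80,15)),((742,485),(-60,-80,15))]
def w2w(p,P):
    c,s=np.cos(p[2]),np.sin(p[2]); return np.array([p[0]+c*P[0]-s*P[1],p[1]+s*P[0]+c*P[1],P[2]])
for n in (8,10):
    r=least_squares(lambda p:np.concatenate([proj(T,w2w(p,P))[0]-f(*uv) for uv,P in obs[:n]]),[550,31,0.19]); w=r.x
    print('winder top',w,np.degrees(w[2]),(r.fun*10).round(0))
def loc(P):
    c,s=np.cos(w[2]),np.sin(w[2]); d=P[:2]-w[:2]; return np.array([c*d[0]+s*d[1],-s*d[0]+c*d[1]])
for uv in [(75,201),(235,170),(400,140),(560,110),(632,100)]:
    P=at(T,*g(*uv),83.2); print(P.round(1),loc(P).round(2))
for uv in [(238,145),(292,497),(488,97),(547,455)]: print('reel',loc(at(T,*f(*uv),80)).round(1))
S=load('sc10'); h=lambda x,y:(370+x/7-.5,235+y/7-.5)
print('tip scene',h(232,232), proj(S,[[*at(T,*g(632,100),83.2)]]))
# predicted from kinematics
from workcell import sensors
s=sensors.state(); p=s['tcp_pos'];R=s['eef_rot']
tip=p-R[:,0]*174.5+np.array([0,0,8.3]); print('kin tip',tip, proj(S,[tip]),proj(T,[tip]),g(632,100))
```

```text
winder top [5.48859858e+02 3.11669301e+01 1.91767033e-01] 10.98744163762932 [ 2.  2. -4.  0.  3. -1.  0. -6.  2.  5. -4.  2.  1. -1.  0. -1.]
winder top [5.49039730e+02 3.10854217e+01 1.90187500e-01] 10.896941084414298 [ 3.  1. -4. -1.  3. -2.  0. -7.  3.  4. -3.  2.  1. -1.  0. -1. -4.  6.
  1. -0.]
[504.4 255.8  83.2] [ -1.33 229.06]
[513.1 214.6  83.2] [ -0.59 187.  ]
[521.6 172.   83.2] [ -0.33 143.54]
[530.1 130.5  83.2] [  0.17 101.22]
[533.  111.8  83.2] [-0.51 82.28]
reel [44.3 31.7]
reel [-44.8  32.7]
reel [ 45.4 -32.1]
reel [-45.5 -31.5]
tip scene (402.64285714285717, 267.64285714285717) [[403.37965621 265.38711388]]
kin tip [531.43394348 109.75622068  83.51753411] [[403.06921639 264.37332378]] [[261.80592567 275.65644515]] (261.0263157894737, 275.0263157894737)
```

Run:
```python
from plan import *
S=load('sc10'); h=lambda P:((proj(S,P)-[370,235]+.5)*7).round(0)
s=sensors.state(); p=s['tcp_pos'];R=s['eef_rot']
WA=11.35;c,q=np.cos(np.radians(WA)),np.sin(np.radians(WA))
W=lambda P:np.array([547.7+c*P[0]-q*P[1],30.6+q*P[0]+c*P[1],P[2]])
for n,P in [('in back',(35,43,102)),('out back',(35,57,102)),('in front',(-35,43,102)),('out front',(-35,57,102)),('bore c',(0,57,80)),('bore top',(0,57,90.5)),('bore +x',(10.5,57,80)),('base outback',(35,57,15))]: print(n,h([W(P)]))
ax=lambda d,dz=0:p-R[:,0]*d+np.array([0,0,8.3+dz])
for d in (24.5,100,165,174.5): print(d,h([ax(d),ax(d,8),ax(d,-8)]).tolist())
cv2.imwrite('pics/c20.png',cv2.resize(cv2.imread('pics/sc10.png')[240:310,370:450],None,fx=10,fy=8.5,interpolation=cv2.INTER_CUBIC)) if 0 else crop('sc10',370,235,430,295,10,'c20')
```

```text
in back [[ 74. 197.]]
out back [[116. 216.]]
in front [[179.  47.]]
out front [[220.  64.]]
bore c [[162. 186.]]
bore top [[166. 164.]]
bore +x [[147. 209.]]
base outback [[ 93. 395.]]
24.5 [[705.0, 415.0], [711.0, 398.0], [699.0, 431.0]]
100 [[464.0, 309.0], [468.0, 292.0], [459.0, 326.0]]
165 [[264.0, 222.0], [267.0, 204.0], [261.0, 239.0]]
174.5 [[235.0, 209.0], [238.0, 192.0], [232.0, 226.0]]
```

View pics/c20.png

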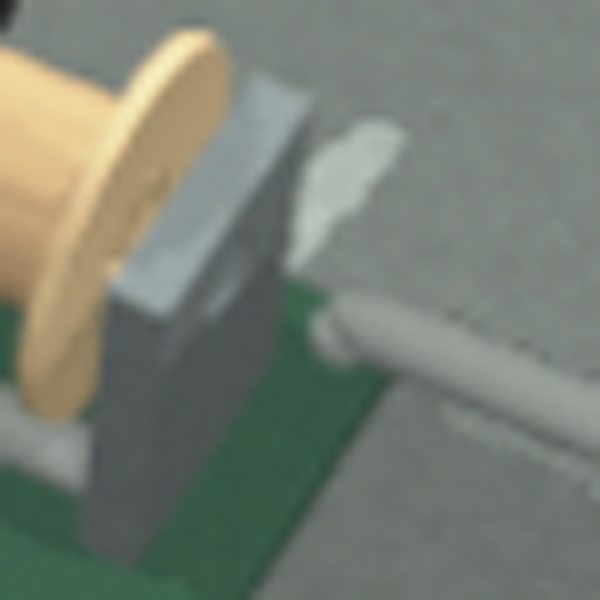

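>>> {"api": "carry_out", "payload": {"motion": [[[0, 0.01, 0.06], [0, 0, 0], 1], [[-0.1, 0, 0], [0, 0, 0], 1], [[-0.1, 0, 0], [0, 0, 0], 1], [[-0.1, 0, 0], [0, 0, 0], 1], [[-0.06, 0, 0], [0, 0, 0], 1], [[-0.06, 0, 0], [0, 0, 0], 1], [[-0.06, 0, 0], [0, 0, 0], 1], [[-0.06, 0, 0], [0, 0, 0], 1], [[0, 0, 0], [0, 0, 0], 1], [[0, 0, 0], [0, 0, 0], 1]]}}

```text
t: 24.9
tcp_pos: [503.6, 249.1, 71.4]
eef_rot: [[-0.199, 0.98, 0.0], [0.98, 0.199, -0.001], [-0.001, -0.0, -1.0]]
wrist_force: [0.6, -0.1, -2.0]
opening: 26.9
```

Run:
```python
from plan import *
s=snap('scene','sc11');s=snap('top','top11'); 
crop('sc11',350,215,450,295,7.5,'c21'); crop('top11',245,240,335,310,8.5,'c22')
s=sensors.state(); print(s['t'],s['tcp_pos'],s['opening'],s['wrist_force'],s['moment'])
```

```text
25.0 [503.60746149 249.17999856  71.33543068] 26.906823502029944 [-0.57976056  0.09702114 -2.43086968] [ 0.0392305   0.00495102 -0.00139673]
```

View pics/c21.png

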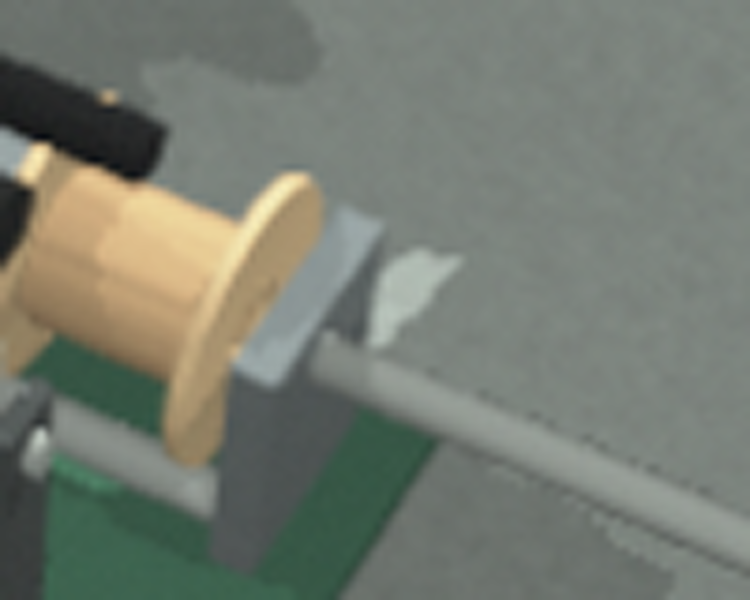

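View pics/c22.png

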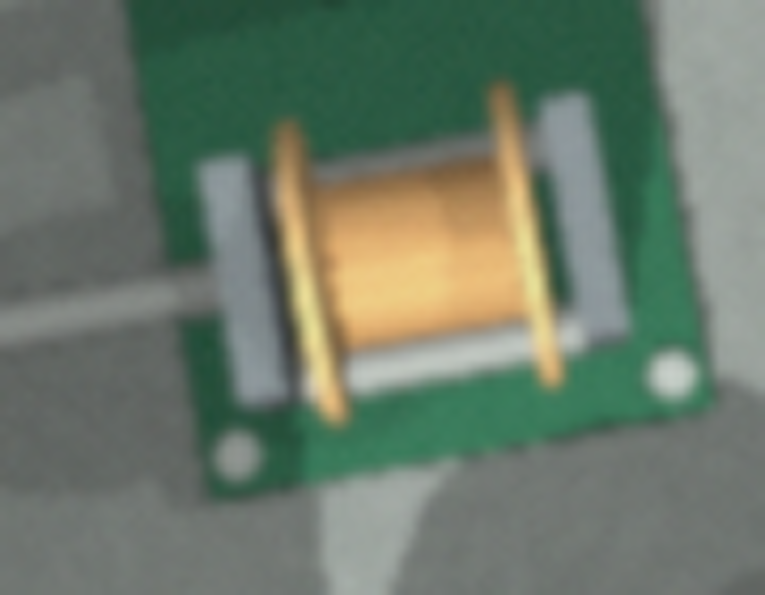

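>>> {"api": "carry_out", "payload": {"motion": [[[-0.06, 0, 0], [0, 0, 0], 1], [[-0.1, 0, 0], [0, 0, 0], 1], [[-0.1, 0, 0], [0, 0, 0], 1], [[-0.1, 0, 0], [0, 0, 0], 1], [[-0.1, 0, 0], [0, 0, 0], 1], [[-0.12, 0, 0], [0, 0, 0], 1], [[-0.12, 0, 0], [0, 0, 0], 1], [[-0.12, 0, 0], [0, 0, 0], 1], [[-0.12, 0, 0], [0, 0, 0], 1], [[0, 0, 0], [0, 0, 0], 1]]}}

```text
t: 26.25
tcp_pos: [515.0, 193.3, 71.4]
eef_rot: [[-0.199, 0.98, 0.0], [0.98, 0.199, -0.001], [-0.001, -0.0, -1.0]]
wrist_force: [1.5, 0.7, -1.7]
opening: 26.7
```

>>> {"api": "carry_out", "payload": {"motion": [[[-0.12, 0, 0], [0, 0, 0], 1], [[-0.12, 0, 0], [0, 0, 0], 1], [[-0.12, 0, 0], [0, 0, 0], 1], [[-0.1, 0, 0], [0, 0, 0], 1], [[-0.06, 0, 0], [0, 0, 0], 1], [[-0.06, 0, 0], [0, 0, 0], 1], [[-0.06, 0, 0], [0, 0, 0], 1], [[-0.06, 0, 0], [0, 0, 0], 1], [[-0.06, 0, 0], [0, 0, 0], 1], [[0, 0, 0], [0, 0, 0], 1]]}}

```text
t: 27.5
tcp_pos: [524.0, 148.9, 71.5]
eef_rot: [[-0.199, 0.98, 0.0], [0.98, 0.199, -0.001], [-0.001, -0.0, -1.0]]
wrist_force: [1.0, -0.1, -2.1]
opening: 26.8
```

Run:
```python
from plan import *
s=snap('scene','sc12');s=snap('top','top12'); 
crop('sc12',320,195,460,300,5.5,'c23'); crop('top12',225,230,345,320,6.5,'c24')
s=sensors.state(); print(s['t'],s['tcp_pos'],s['opening'],s['wrist_force'],s['moment'])
WA=11.4;c,q=np.cos(np.radians(WA)),np.sin(np.radians(WA)); d=s['tcp_pos'][:2]-[547.7,30.6]; print(c*d[0]+q*d[1],-q*d[0]+c*d[1])
```

```text
27.6 [523.96699893 149.13648514  71.46957499] 27.035602977408505 [-0.88298312 -1.07909958 -1.87971802] [ 0.04511969 -0.01699902 -0.03752324]
0.1648295502172772 120.88890139022236
```

View pics/c23.png

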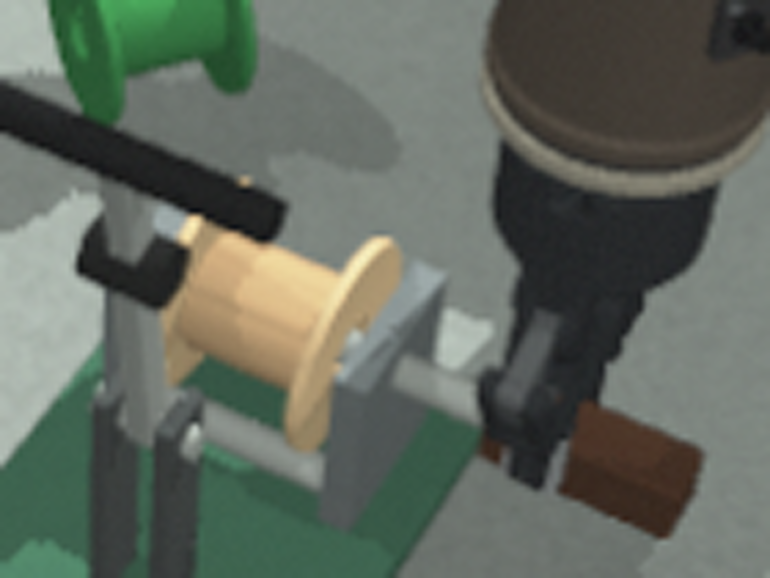

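View pics/c24.png

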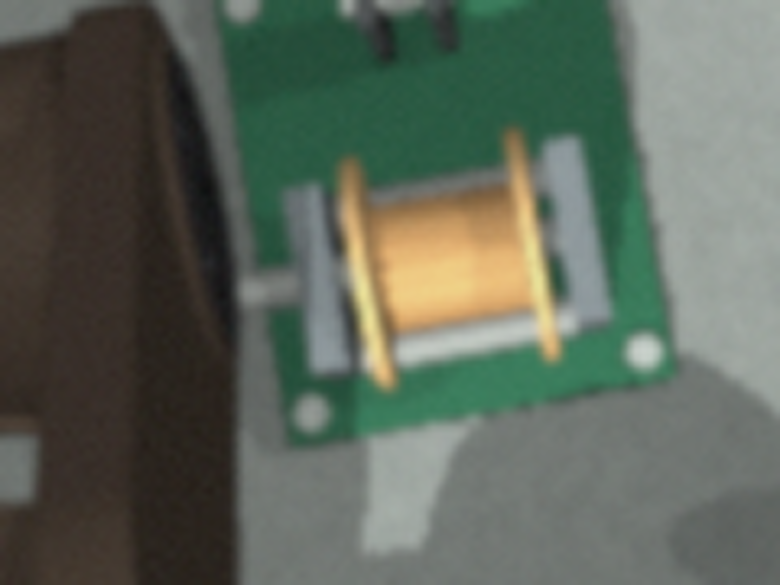

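>>> {"api": "carry_out", "payload": {"motion": [[[-0.08, 0, 0], [0, 0, 0], 1], [[-0.1, 0, 0], [0, 0, 0], 1], [[-0.1, 0, 0], [0, 0, 0], 1], [[-0.1, 0, 0], [0, 0, 0], 1], [[-0.1, 0, 0], [0, 0, 0], 1], [[-0.05, 0, 0], [0, 0, 0], 1], [[-0.03, 0, 0], [0, 0, 0], 1], [[-0.02, 0, 0], [0, 0, 0], 1], [[0, 0, 0], [0, 0, 0], 1], [[0, 0, 0], [0, 0, 0], 1]]}}

```text
t: 28.85
tcp_pos: [530.8, 115.1, 71.5]
eef_rot: [[-0.199, 0.98, 0.0], [0.98, 0.199, -0.001], [-0.001, -0.0, -1.0]]
wrist_force: [0.5, -0.6, -2.0]
opening: 26.9
```

>>> {"api": "carry_out", "payload": {"motion": [[[-0.02, 0, 0], [0, 0, 0], 1], [[-0.02, 0, 0], [0, 0, 0], 1], [[-0.02, 0, 0], [0, 0, 0], 1], [[-0.01, 0, 0], [0, 0, 0], 1], [[0, 0, 0], [0, 0, 0], 1], [[-0.01, 0, 0], [0, 0, 0], 1], [[0, 0, 0], [0, 0, 0], 1], [[0, 0, 0], [0, 0, 0], 1], [[0, 0, 0], [0, 0, 0], 1], [[0, 0, 0], [0, 0, 0], 1]]}}

```text
t: 30.1
tcp_pos: [531.7, 110.7, 71.5]
eef_rot: [[-0.199, 0.98, -0.0], [0.98, 0.199, -0.001], [-0.001, -0.0, -1.0]]
wrist_force: [-1.6, 5.3, -1.3]
opening: 26.9
```

Run:
```python
from plan import *
s=snap('scene','sc13');s=snap('wrist','wr13')
crop('sc13',360,215,460,295,7.5,'c25')
s=sensors.state(); print(s['t'],s['tcp_pos'],s['opening'],s['wrist_force'],s['moment'])
WA=11.4;c,q=np.cos(np.radians(WA)),np.sin(np.radians(WA)); d=s['tcp_pos'][:2]-[547.7,30.6]; print(c*d[0]+q*d[1],-q*d[0]+c*d[1])
```

```text
30.2 [531.75856173 110.74825329  71.53142353] 27.148475589182592 [-0.79103264  6.01262213 -1.70744962] [ 0.98317202  0.10344017 -0.07024536]
0.2149581576160582 81.71796468289097
```

View pics/c25.png

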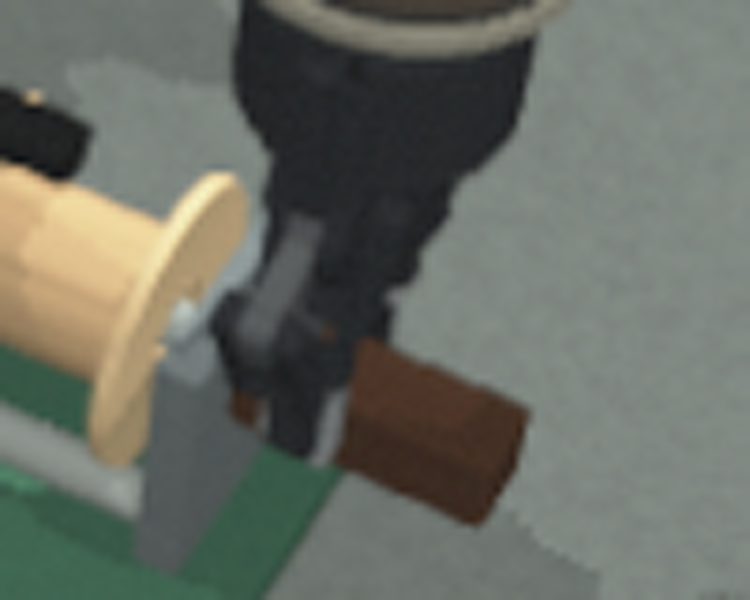

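View pics/wr13.png

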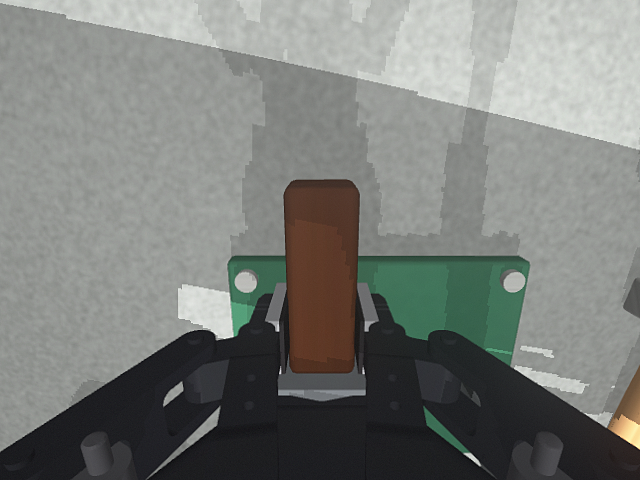

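>>> {"api": "carry_out", "payload": {"motion": [[[-0.02, 0, 0], [0, 0, 0], 1], [[0, 0, 0], [0, 0, 0], 1], [[0, 0, 0], [0, 0, 0], 1], [[0, 0, 0], [0, 0, 0], 1], [[0, 0, 0], [0, 0, 0], 1], [[0, 0, 0], [0, 0, 0], 1], [[0, 0, 0], [0, 0, 0], 1], [[0, 0, 0], [0, 0, 0], 1], [[0, 0, 0], [0, 0, 0], 1], [[0, 0, 0], [0, 0, 0], 1]]}}

```text
t: 31.45
tcp_pos: [531.8, 110.6, 71.5]
eef_rot: [[-0.199, 0.98, -0.0], [0.98, 0.199, 0.0], [0.0, -0.0, -1.0]]
wrist_force: [-3.3, 19.7, -2.1]
opening: 26.7
```

>>> {"api": "carry_out", "payload": {"motion": [[[0, 0, 0.03], [0, 0, 0], 1], [[0, 0, 0], [0, 0, 0], 1], [[0, 0, 0], [0, 0, 0], 0.2], [[0, 0, 0], [0, 0, 0], -0.2], [[0, 0, 0], [0, 0, 0], -0.4], [[0, 0, 0], [0, 0, 0], -0.4], [[0, 0, 0], [0, 0, 0], -0.4], [[0.01, 0, -0.3], [0, 0, 0], -0.4], [[0, 0, -0.8], [0, 0, 0], -0.4], [[0, 0, -0.8], [0, 0, 0], -0.5]]}}

```text
t: 32.7
tcp_pos: [531.5, 109.8, 184.7]
eef_rot: [[-0.199, 0.98, -0.001], [0.98, 0.199, -0.001], [-0.001, -0.001, -1.0]]
wrist_force: [1.1, -0.1, 0.3]
opening: 64.1
```

Run:
```python
from plan import *
s=snap('scene','sc14');s=snap('wrist','wr14')
crop('sc14',320,195,460,300,5.5,'c26')
s=sensors.state(); print(s['t'],s['tcp_pos'],s['opening'],s['wrist_force'],s['moment'])
```

```text
32.8 [534.55494031 110.21257818 188.40697833] 64.19720156882249 [ 1.05868946 -0.84625536 -1.8619716 ] [ 0.01798206  0.02877683 -0.03530087]
```

View pics/c26.png

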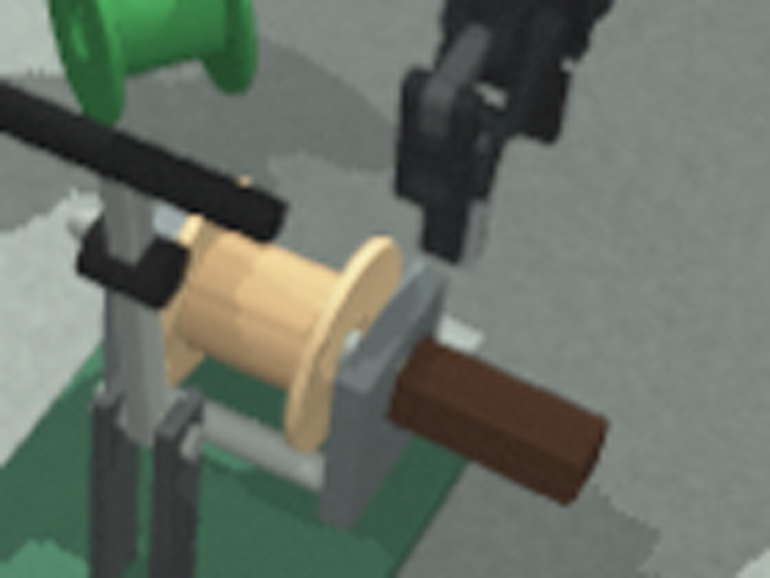

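View pics/wr14.png

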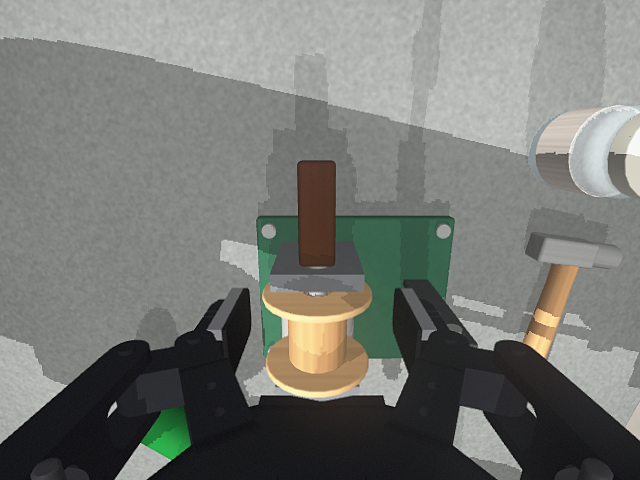

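Run:
```python
from plan import *
crop('wr14',255,150,385,310,4.5,'c27')
crop('sc14',360,235,440,295,9.5,'c28')
```

```text
(no output)
```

View pics/c27.png

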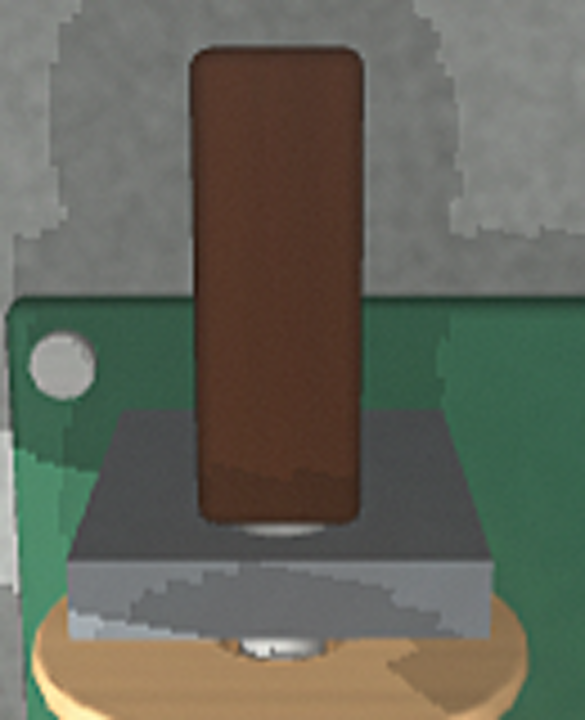

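View pics/c28.png

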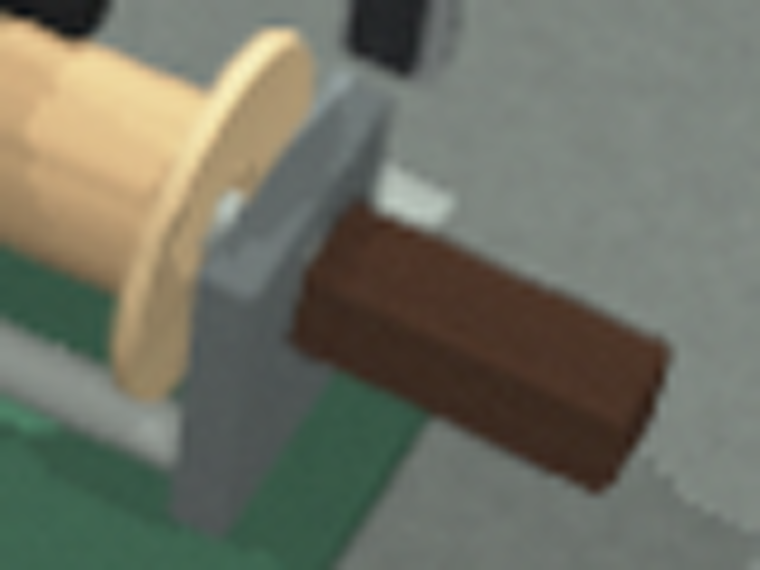

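Run:
```python
from plan import *
W=load('wr14'); h=lambda P:((proj(W,[w2(P)])-[255,150]+.5)*4.5).round(0)
WX,WY,WA=547.7,30.6,11.4
for P in [(0,57,102),(0,43,102),(0,57,91.5),(0,58,91.5),(0,60,91.5),(0,137,91.5),(0,57,93)]: print(P,h(P))
```

```text
(0, 57, 102) [[279. 561.]]
(0, 43, 102) [[279. 639.]]
(0, 57, 91.5) [[280. 538.]]
(0, 58, 91.5) [[280. 532.]]
(0, 60, 91.5) [[280. 521.]]
(0, 137, 91.5) [[278.  60.]]
(0, 57, 93) [[280. 541.]]
```

Run:
```python
from plan import *
import plan
plan.WX,plan.WY,plan.WA=547.7,30.6,11.4
S=load('sc14'); W=load('wr14')
hs=lambda P:((proj(S,[w2(P)])-[360,235]+.5)*9.5).round(0)[0]
hw=lambda P:((proj(W,[w2(P)])-[255,150]+.5)*4.5).round(0)[0]
for n,P in [('cheek out back top',(35,57,102)),('cheek out front top',(-35,57,102)),('cheek out back bot',(35,57,15))]: print(n,hs(P))
for tilt in (0,1.5,3):
  for y0 in (57,59):
    t=np.radians(tilt)
    def H(x,l,z): return (x, y0+l*np.cos(t)+z*np.sin(t)+ (14*np.sin(t)), 77.5 -l*np.sin(t)+z*np.cos(t))
    print(tilt,y0,'scene ft',hs(H(14,0,14)),'fb',hs(H(14,0,-14)),'rt',hs(H(14,80,14)),'rb',hs(H(14,80,-14)),'r-x t',hs(H(-14,80,14)),'wrist f',hw(H(0,0,14)),'r',hw(H(0,80,14)))
```

```text
cheek out back top [253. 293.]
cheek out front top [394.  87.]
cheek out back bot [222. 535.]
0 57 scene ft [292. 260.] fb [281. 341.] rt [625. 407.] rb [607. 487.] r-x t [677. 321.] wrist f [279. 537.] r [278.  59.]
0 59 scene ft [300. 264.] fb [289. 345.] rt [634. 411.] rb [615. 491.] r-x t [686. 324.] wrist f [279. 526.] r [278.  46.]
1.5 57 scene ft [295. 262.] fb [281. 341.] rt [627. 415.] rb [606. 493.] r-x t [679. 328.] wrist f [279. 533.] r [278.  53.]
1.5 59 scene ft [303. 265.] fb [289. 345.] rt [635. 418.] rb [614. 496.] r-x t [687. 332.] wrist f [279. 522.] r [278.  40.]
3 57 scene ft [298. 263.] fb [281. 341.] rt [628. 422.] rb [604. 498.] r-x t [680. 335.] wrist f [279. 529.] r [279.  48.]
3 59 scene ft [306. 267.] fb [289. 345.] rt [637. 426.] rb [612. 502.] r-x t [688. 339.] wrist f [279. 518.] r [279.  35.]
```

Run:
```python
from plan import *
s=sensors.state(); print(s['tcp_pos'])
p,r=plan(s['tcp_pos'],s['eef_rot'],s['tcp_pos']+[0,0,137],s['eef_rot'],3,-1)
p,r=plan(p,r,[660.5,84.1,325],s['eef_rot'],3,-1)
p,r=plan(p,r,[660.5,84.1,257],s['eef_rot'],2,-1)
```

```text
[534.55494031 110.21257818 188.40697833]
[[[0,0.01,-0.76],[0,0,0.0],-1],[[0,0,-0.76],[0,0,0.0],-1],[[0,0.01,-0.76],[0,0,0.0],-1]]
[[[-0.28,0.66,0.01],[0,0,0.0],-1],[[-0.28,0.65,0.0],[0,0,0.0],-1],[[-0.29,0.66,0.01],[0,0,0.0],-1]]
[[[0,-0.01,0.57],[0,0,0.0],-1],[[0,0,0.56],[0,0,0.0],-1]]
```

>>> {"api": "carry_out", "payload": {"motion": [[[0, 0, -0.76], [0, 0, 0], -1], [[0, 0, -0.76], [0, 0, 0], -1], [[0, 0, -0.76], [0, 0, 0], -1], [[-0.28, 0.66, 0], [0, 0, 0], -1], [[-0.28, 0.65, 0], [0, 0, 0], -1], [[-0.29, 0.66, 0], [0, 0, 0], -1], [[0, 0, 0], [0, 0, 0], -1], [[0, 0, 0], [0, 0, 0], -1], [[0, 0, 0], [0, 0, 0], -1], [[0, 0, 0], [0, 0, 0], -1]]}}

```text
t: 34.05
tcp_pos: [657.4, 83.8, 320.9]
eef_rot: [[-0.2, 0.98, 0.0], [0.98, 0.2, -0.001], [-0.001, 0.0, -1.0]]
wrist_force: [-0.1, -0.2, 0.6]
opening: 85.5
```

Run:
```python
from plan import *
s=snap('wrist','wr15')
go([660.5,84.1,257],101.45,2,-1)
```

```text
34.1 [657.5  83.8 320.9]
[[[0,0.02,0.53],[0,0.01,0.01],-1],[[0,0.03,0.54],[0,0,0.0],-1]]
```

View pics/wr15.png

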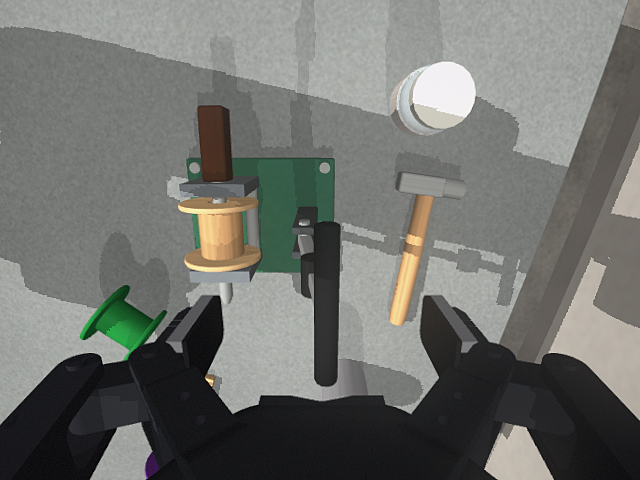

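>>> {"api": "carry_out", "payload": {"motion": [[[0, 0.03, 0.53], [0, 0, 0], -1], [[0, 0.02, 0.53], [0, 0, 0], -1], [[0, 0, 0], [0, 0, 0], -0.2], [[0, 0, 0], [0, 0, 0], 0.5], [[0, 0, 0], [0, 0, 0], 1], [[0, 0, 0], [0, 0, 0], 1], [[0, 0, 0], [0, 0, 0], 1], [[0, 0, 0], [0, 0, 0], 1], [[0, 0, 0], [0, 0, 0], 1], [[0, 0, 0], [0, 0, 0], 1]], "grip_force": 30}}

```text
t: 35.35
tcp_pos: [661.3, 84.1, 258.2]
eef_rot: [[-0.199, 0.98, 0.002], [0.98, 0.199, -0.001], [-0.001, 0.002, -1.0]]
wrist_force: [-1.3, 0.2, 6.3]
opening: 14.7
```

Run:
```python
from plan import *
s=sensors.state(); print(s['t'],s['tcp_pos'],s['opening'],s['wrist_force'])
R=s['eef_rot']; th=np.linspace(1.71,.35,11)
print([ (R.T@(lv(b,30)-lv(a,30))/60).round(2).tolist() for a,b in zip(th,th[1:])])
```

```text
35.35 [661.34486546  84.1437877  258.2002252 ] 14.673833769424059 [-1.30063522  0.24924989  6.29572255]
[[0.0, -0.35, -0.03], [0.0, -0.35, 0.02], [0.0, -0.34, 0.07], [0.0, -0.33, 0.12], [0.0, -0.31, 0.16], [0.0, -0.29, 0.2], [0.0, -0.26, 0.24], [0.0, -0.22, 0.27], [0.0, -0.19, 0.3], [0.0, -0.14, 0.32]]
```

>>> {"api": "carry_out", "payload": {"motion": [[[0, -0.35, -0.03], [0, 0, 0], 1], [[0, -0.35, 0.02], [0, 0, 0], 1], [[0, -0.34, 0.07], [0, 0, 0], 1], [[0, -0.33, 0.12], [0, 0, 0], 1], [[0, -0.31, 0.16], [0, 0, 0], 1], [[0, -0.29, 0.2], [0, 0, 0], 1], [[0, -0.26, 0.24], [0, 0, 0], 1], [[0, -0.22, 0.27], [0, 0, 0], 1], [[0, -0.19, 0.3], [0, 0, 0], 1], [[0, -0.14, 0.32], [0, 0, 0], 1]]}}

```text
t: 36.6
tcp_pos: [497.7, 50.8, 157.2]
eef_rot: [[-0.199, 0.98, 0.002], [0.98, 0.199, -0.001], [-0.001, 0.002, -1.0]]
wrist_force: [3.5, 2.5, 3.9]
opening: 14.5
```

Run:
```python
from plan import *
s=snap('scene','sc16');crop('sc16',290,150,450,310,4,'c30')
s=sensors.state(); print(s['t'],s['tcp_pos'],s['opening'],s['wrist_force'],lv(.35,30))
```

```text
36.65 [496.65150563  50.6893261  155.13003236] 14.961706220043911 [ 6.17385066  1.21743179 -8.21817361] [497.15652684  50.86789884 154.14916016]
```

View pics/c30.png

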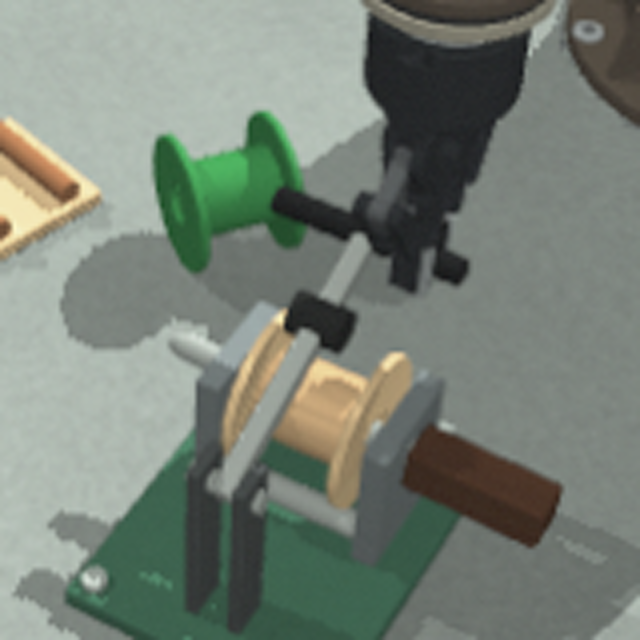

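>>> {"api": "carry_out", "payload": {"motion": [[[0, 0, 0], [0, 0, 0], 0.3], [[0, 0, 0], [0, 0, 0], 0], [[0, 0, 0], [0, 0, 0], 0], [[0, 0, 0], [0, 0, 0], 0], [[0, 0, -0.4], [0, 0, 0], 0], [[0, 0, -0.4], [0, 0, 0], 0], [[0, 0, 0], [0, 0, 0], 1], [[0, 0, 0], [0, 0, 0], 1], [[0, 0, 0], [0, 0, 0], 1], [[0, 0, 0], [0, 0, 0], 1]]}}

```text
t: 37.9
tcp_pos: [497.1, 50.8, 204.2]
eef_rot: [[-0.199, 0.98, -0.001], [0.98, 0.199, -0.001], [-0.001, -0.001, -1.0]]
wrist_force: [0.2, 0.5, 0.2]
opening: -0.1
```

Run:
```python
from plan import *
s=snap('scene','sc17');crop('sc17',290,150,450,310,4,'c31');s=snap('wrist','wr17')
s=sensors.state(); print(s['t'],s['tcp_pos'],s['opening'],s['wrist_force'])
R=s['eef_rot']
print('to contact .35', (R.T@(lv(.35,30,8)-s['tcp_pos'])/60).round(3))
th=np.linspace(.35,0,8)
print([ (R.T@(lv(b,30)-lv(a,30))/60).round(3).tolist() for a,b in zip(th,th[1:])])
S=load('sc17')
for t in (.2,.25,.3,.35,.4): print(t,[((proj(S,[lv(t,y,0)])-[290,150]+.5)*4).round(0)[0].tolist() for y in (-55,55)])
```

```text
38.0 [497.2355506   50.79493724 204.40246851] -0.03851511776791331 [-0.3225773  -0.2318144  -0.48571279]
to contact .35 [ 0.002 -0.001  0.438]
[[0.0, -0.041, 0.122], [0.0, -0.035, 0.124], [0.0, -0.029, 0.126], [0.0, -0.022, 0.127], [0.0, -0.016, 0.128], [0.0, -0.01, 0.129], [0.0, -0.003, 0.129]]
0.2 [[280.0, 221.0], [465.0, 296.0]]
0.25 [[279.0, 213.0], [465.0, 287.0]]
0.3 [[278.0, 205.0], [465.0, 280.0]]
0.35 [[276.0, 197.0], [465.0, 272.0]]
0.4 [[274.0, 190.0], [464.0, 266.0]]
```

View pics/c31.png

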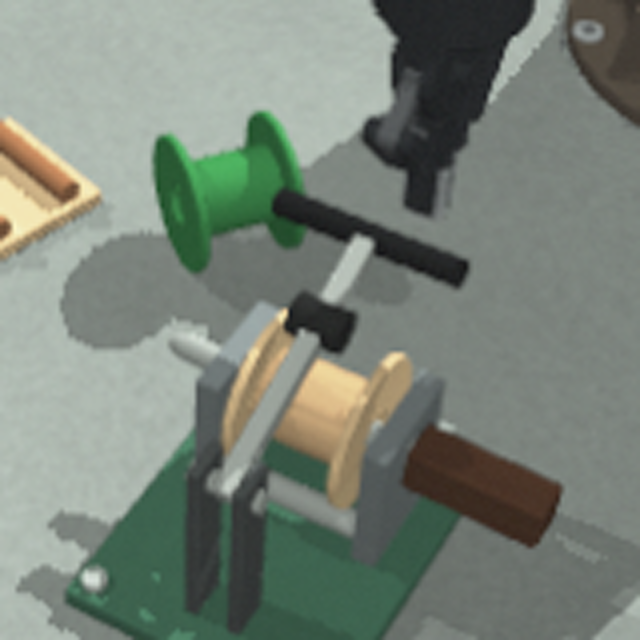

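View pics/wr17.png

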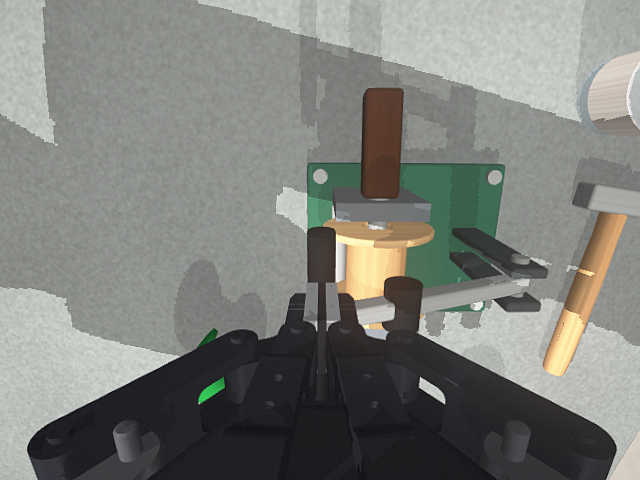

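>>> {"api": "carry_out", "payload": {"motion": [[[0, 0, 0.15], [0, 0, 0], 1], [[0, 0, 0.15], [0, 0, 0], 1], [[0, 0, 0.13], [0, 0, 0], 1], [[0, -0.04, 0.12], [0, 0, 0], 1], [[0, -0.03, 0.12], [0, 0, 0], 1], [[0, -0.03, 0.13], [0, 0, 0], 1], [[0, -0.02, 0.13], [0, 0, 0], 1], [[0, -0.02, 0.12], [0, 0, 0], 1], [[0, 0, 0], [0, 0, 0], 1], [[0, 0, 0], [0, 0, 0], 1]]}}

```text
t: 39.25
tcp_pos: [489.4, 49.1, 141.9]
eef_rot: [[-0.199, 0.98, 0.0], [0.98, 0.199, -0.001], [-0.001, 0.0, -1.0]]
wrist_force: [0.0, 0.2, 0.0]
opening: -0.1
```

Run:
```python
from plan import *
s=snap('scene','sc18');crop('sc18',290,150,450,310,4,'c32')
s=sensors.state(); print(s['t'],s['tcp_pos'],s['opening'],s['wrist_force'])
print(lv(0,30,8))
```

```text
39.3 [489.49449729  49.08973403 141.96651586] -0.24381590248443175 [-0.26339398  0.83879592 -0.20913658]
[487.94566745  49.0056444  125.        ]
```

View pics/c32.png

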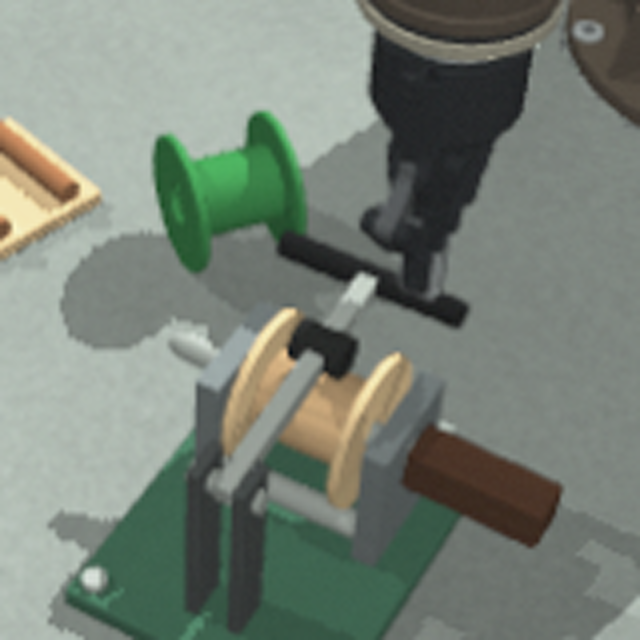

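>>> {"api": "carry_out", "payload": {"motion": [[[0, -0.01, 0.06], [0, 0, 0], 1], [[0, -0.01, 0.06], [0, 0, 0], 1], [[0, 0, 0.05], [0, 0, 0], 1], [[0, 0, 0.04], [0, 0, 0], 1], [[0, 0, 0.02], [0, 0, 0], 1], [[0, 0, 0.02], [0, 0, 0], 1], [[0, 0, 0.01], [0, 0, 0], 1], [[0, 0, 0], [0, 0, 0], 1], [[0, 0, 0], [0, 0, 0], 1], [[0, 0, 0], [0, 0, 0], 1]]}}

```text
t: 40.55
tcp_pos: [488.1, 48.8, 126.2]
eef_rot: [[-0.199, 0.98, 0.0], [0.98, 0.199, -0.001], [-0.001, 0.0, -1.0]]
wrist_force: [-0.3, 1.2, 0.6]
opening: 0.2
```

>>> {"api": "carry_out", "payload": {"motion": [[[0, 0, 0.01], [0, 0, 0], 1], [[0, 0, 0], [0, 0, 0], 1], [[0, 0, 0.01], [0, 0, 0], 1], [[0, 0, 0], [0, 0, 0], 1], [[0, 0, 0.01], [0, 0, 0], 1], [[0, 0, 0], [0, 0, 0], 1], [[0, 0, 0], [0, 0, 0], 1], [[0, 0, 0], [0, 0, 0], 1], [[0, 0, 0], [0, 0, 0], 1], [[0, 0, 0], [0, 0, 0], 1]]}}

```text
t: 41.8
tcp_pos: [488.0, 48.8, 124.4]
eef_rot: [[-0.199, 0.98, 0.0], [0.98, 0.199, -0.001], [-0.001, -0.0, -1.0]]
wrist_force: [-0.7, 0.4, 0.7]
opening: 0.3
```

Run:
```python
from plan import *
s=snap('scene','sc19');crop('sc19',310,190,430,290,6,'c33')
s=sensors.state(); print(s['t'],s['tcp_pos'],s['opening'],s['wrist_force'])
```

```text
41.85 [488.02400434  48.79715679 124.38330549] -0.23274392484207146 [ 0.35991102 -0.21488654 -0.27227706]
```

View pics/c33.png

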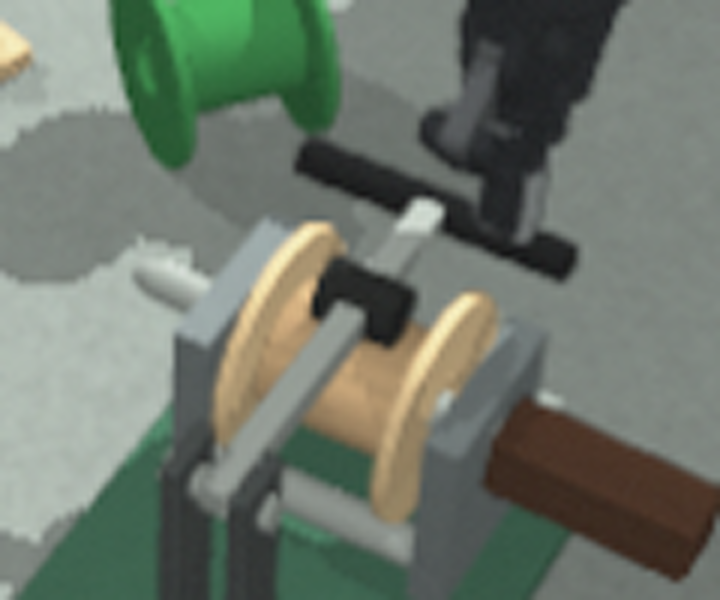

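>>> {"api": "carry_out", "payload": {"motion": [[[0, 0, 0.01], [0, 0, 0], 1], [[0, 0, 0], [0, 0, 0], 1], [[0, 0, 0.01], [0, 0, 0], 1], [[0, 0, 0], [0, 0, 0], 1], [[0, 0, 0.01], [0, 0, 0], 1], [[0, 0, 0], [0, 0, 0], 1], [[0, 0, 0.01], [0, 0, 0], 1], [[0, 0, 0], [0, 0, 0], 1], [[0, 0, 0], [0, 0, 0], 1], [[0, 0, 0], [0, 0, 0], 1]]}}

```text
t: 43.1
tcp_pos: [488.1, 48.8, 122.8]
eef_rot: [[-0.199, 0.98, 0.001], [0.98, 0.199, -0.001], [-0.001, 0.0, -1.0]]
wrist_force: [-6.0, -1.5, 22.5]
opening: -0.1
```

>>> {"api": "carry_out", "payload": {"motion": [[[0, 0, -0.02], [0, 0, 0], 1], [[0, 0, -0.1], [0, 0, 0], 1], [[0, 0, -0.4], [0, 0, 0], 1], [[0, 0, -0.6], [0, 0, 0], 1], [[0, 0, -0.6], [0, 0, 0], 1], [[0.1, 0, -0.6], [0, 0, 0], 1], [[0, 0, 0], [0, 0, 0], 1], [[0, 0, 0], [0, 0, 0], 1], [[0, 0, 0], [0, 0, 0], 1], [[0, 0, 0], [0, 0, 0], 1]]}}

```text
t: 44.35
tcp_pos: [486.4, 54.7, 260.4]
eef_rot: [[-0.199, 0.98, -0.001], [0.98, 0.199, -0.001], [-0.001, -0.002, -1.0]]
wrist_force: [-0.7, 0.6, 0.1]
opening: -0.1
```

Run:
```python
from plan import *
s=snap('scene','sc20');crop('sc20',310,190,430,290,6,'c34');s=snap('wrist','wr20');s=snap('top','top20')
s=sensors.state(); print(s['t'],s['tcp_pos'],s['opening'],s['wrist_force'])
S=load('sc20')
for t in (-.1,-.05,0,.05,.1): print(t,[((proj(S,[lv(t,y,0)])-[310,190]+.5)*6).round(0)[0].tolist() for y in (-55,55)])
```

```text
44.5 [486.66020348  54.77610366 260.74193122] 0.051739080780087564 [-0.34271887  0.70736378 -0.46844625]
-0.1 [[299.0, 179.0], [566.0, 290.0]]
-0.05 [[300.0, 163.0], [569.0, 274.0]]
0 [[301.0, 148.0], [572.0, 259.0]]
0.05 [[302.0, 133.0], [574.0, 244.0]]
0.1 [[302.0, 118.0], [576.0, 230.0]]
```

View pics/c34.png

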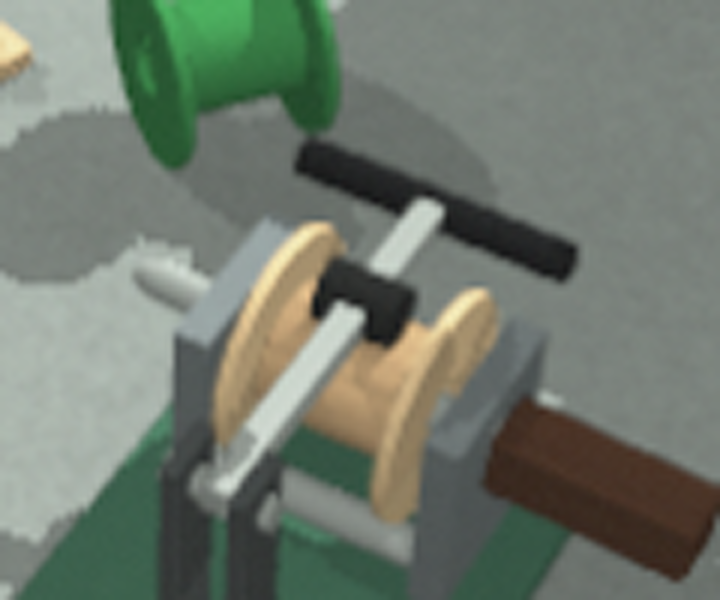

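View pics/sc20.png

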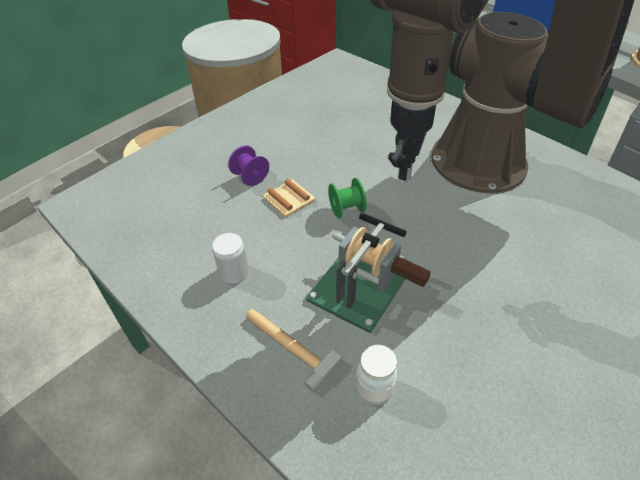

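View pics/wr20.png

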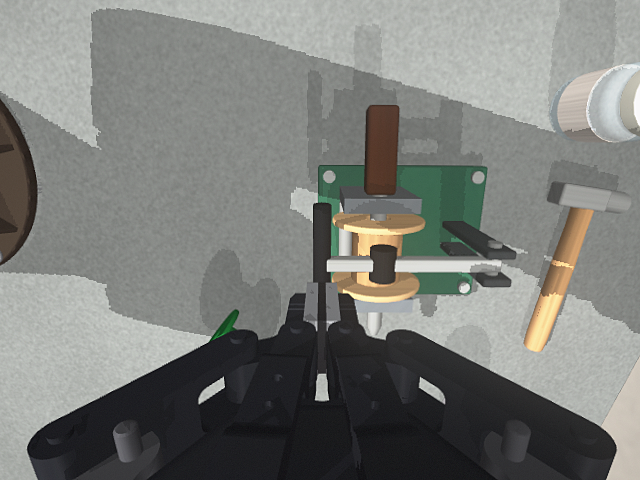

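Run:
```python
from plan import *
import plan
plan.WX,plan.WY,plan.WA=547.7,30.6,11.4
crop('wr20',300,95,450,350,2.3,'c35');crop('wr20',330,95,430,235,5.5,'c36')
W=load('wr20'); h=lambda P:((proj(W,[w2(P)])-[330,95]+.5)*5.5).round(0)[0]
for P in [(0,57,102),(0,43,102),(0,57,91.5),(0,58,91.5),(0,59,91.5),(0,60,91.5)]: print(P,h(P))
```

```text
(0, 57, 102) [292. 571.]
(0, 43, 102) [288. 655.]
(0, 57, 91.5) [281. 561.]
(0, 58, 91.5) [282. 555.]
(0, 59, 91.5) [282. 549.]
(0, 60, 91.5) [282. 543.]
```

View pics/c36.png

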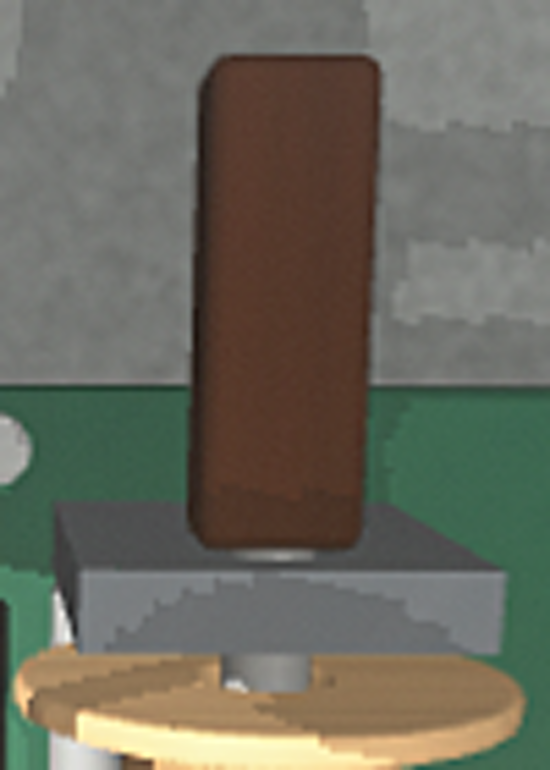

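Run:
```python
from workcell import order
print(order.finish_job())
```

```text
the job is handed in; nothing more can be done
None
```

The job is handed in at about 44.5 s of the 72 s allowed. The reel is mounted, the axle is in, and the presser lever is down.

- **Lever up:** I gripped the cross handle and swung it to about 1.7 rad, slightly past upright.
- **Reel:** I gripped it by the barrel and lowered it slowly onto the two rollers. I let go once the contact force had risen by about 10 N.
- **Axle:** I inserted it from the +y side through both cheeks and the reel, with almost no side force. I pushed until the handle pressed on the cheek with about 20 N, then let go.
- **Lever down:** I followed it down and pressed gently until the roller met the barrel, with about 22 N at the handle. Then I backed off clear of everything.

**Last checks:**
- The lever reads about 0 rad with its roller on the barrel.
- The reel sits between the cheeks, and the axle tip sticks out beyond the far cheek.
- The tin, jar and hammer look unmoved.
- **Axle handle:** since release it droops by roughly 2–3°. The last wrist picture puts its upper front edge 1–2 mm off the cheek. I put that down to the droop and the rounded edges, and did not nudge it again.
- **Camera agreement:** the cameras differed by 1–2 mm and about 0.5° on where the winder is, which was within the fit clearances.

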